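# Move the tea caddies to the wire rack, same order

## Task

Move the four tea caddies one by one from the wooden tray into the empty wire rack beside it, one in the middle of each place and in the same left-to-right order as they stand in now, so that everyone still finds their tea. Keep them upright, set them down gently rather than dropping them, and do not knock the enamel mug behind the rack.

Things in the scene. Friction and masses are not known exactly. Their poses are not given: they have to be found in the camera images.
- caddy_steel_mid (a point): Caddy: tall round tea caddy of brushed steel with a slip-over lid, diameter 60 (lid, the top 28 mm, 62), height 110, about 0.22 kg (masses vary by a quarter). Point at its centre, half-way up; z up. It starts in one place of the wooden tray, any order.
- caddy_stoneware_mid (a point): Caddy: squat round beige stoneware jar with a small round knob on its lid, straight-sided with diameter 64 from 10 to 60 mm above its foot, height 84 over the knob (lid rim at 70), about 0.36 kg (masses vary by a quarter). Point at its centre, half-way up; z up. It starts in one place of the wooden tray, any order.
- caddy_square_mid (a point): Caddy: square grey-painted tin with a round dark plug on top, 58 x 58, sides 84 high, height 94 over the plug, about 0.22 kg; its x and y axes are square to its sides and it stands square to the tray at the start (masses vary by a quarter). Point at its centre, half-way up; z up. It starts in one place of the wooden tray, any order.
- caddy_wooden_mid (a point): Caddy: slim round bamboo-wood caddy with a dark seam below its lid, diameter 50, height 98, about 0.16 kg (masses vary by a quarter). Point at its centre, half-way up; z up. It starts in one place of the wooden tray, any order.
- pad_steel: Fixed cork pad, 80 x 80 x 3, under the steel caddy at the start (top 11 above the counter): marks the place it came from. Origin: centre of underside; x away from the robot, y to the robot's left (turned up to 0.2 rad). The 4 pads lie in one row along y, 90 apart, in a wooden tray 124 x 380 with lips up to 18 high. Caddies stand close along y: grip them front and back, along x.
- pad_stoneware: Fixed cork pad, 80 x 80 x 3, under the stoneware caddy at the start (top 11 above the counter): marks the place it came from. Origin: centre of underside; x away from the robot, y to the robot's left (turned up to 0.2 rad). The 4 pads lie in one row along y, 90 apart, in a wooden tray 124 x 380 with lips up to 18 high. Caddies stand close along y: grip them front and back, along x.
- pad_square: Fixed cork pad, 80 x 80 x 3, under the square caddy at the start (top 11 above the counter): marks the place it came from. Origin: centre of underside; x away from the robot, y to the robot's left (turned up to 0.2 rad). The 4 pads lie in one row along y, 90 apart, in a wooden tray 124 x 380 with lips up to 18 high. Caddies stand close along y: grip them front and back, along x.
- pad_wooden: Fixed cork pad, 80 x 80 x 3, under the wooden caddy at the start (top 11 above the counter): marks the place it came from. Origin: centre of underside; x away from the robot, y to the robot's left (turned up to 0.2 rad). The 4 pads lie in one row along y, 90 apart, in a wooden tray 124 x 380 with lips up to 18 high. Caddies stand close along y: grip them front and back, along x.
- rack: Fixed empty steel-wire rack 116 x 366, left or right of the tray. Origin: centre of underside; x away from the robot, y to its left (turned up to 0.2 rad). Floor 20 above the counter. Four places, centres at x 0, y +135, +45, -45, -135, parted by wires at y +90, 0, -90; border wires at x +-56, y +-181; all wires reach 10 above the floor. Each caddy has 11 mm or more to spare beside the wires.
- mug: White enamel mug, diameter 80, height 76, handle reaching 68 from its axis; origin at the centre of its foot, z up. It stands loose behind the rack (the side away from the robot), its axis 135 to 150 from the rack's middle line. A bystander: leave it alone.
Mind the look-alikes: they are no part of the job. Leave any purple look-alike of the part that bears caddy_wooden_mid alone.

How it is judged:
At the end, for the whole second after the job is handed in: All four caddies at rest and upright (0.1 rad) on the wire rack floor (6 mm), one per place, within 17 mm of its middle along the row and 18 mm front to back, in the same left-to-right order as their cork pads in the tray. The mug is upright (x of caddy_steel_mid in the frame of rack between -0.018 and 0.018 m and z of caddy_steel_mid in the frame of rack between 0.069 and 0.081 m and (y of caddy_steel_mid in the frame of rack between 0.118 and 0.152 m or y of caddy_steel_mid in the frame of rack between 0.028 and 0.062 m or y of caddy_steel_mid in the frame of rack between -0.062 and -0.028 m or y of caddy_steel_mid in the frame of rack between -0.152 and -0.118 m) and angle between each of caddy_steel_mid, caddy_stoneware_mid, caddy_square_mid, caddy_wooden_mid's own z axis and vertical below 0.1 rad and linear speed of each of caddy_steel, caddy_stoneware, caddy_square, caddy_wooden below 0.02 m/s and x of caddy_stoneware_mid in the frame of rack between -0.018 and 0.018 m and z of caddy_stoneware_mid in the frame of rack between 0.056 and 0.068 m and (y of caddy_stoneware_mid in the frame of rack between 0.118 and 0.152 m or y of caddy_stoneware_mid in the frame of rack between 0.028 and 0.062 m or y of caddy_stoneware_mid in the frame of rack between -0.062 and -0.028 m or y of caddy_stoneware_mid in the frame of rack between -0.152 and -0.118 m) and x of caddy_square_mid in the frame of rack between -0.018 and 0.018 m and z of caddy_square_mid in the frame of rack between 0.061 and 0.073 m and (y of caddy_square_mid in the frame of rack between 0.118 and 0.152 m or y of caddy_square_mid in the frame of rack between 0.028 and 0.062 m or y of caddy_square_mid in the frame of rack between -0.062 and -0.028 m or y of caddy_square_mid in the frame of rack between -0.152 and -0.118 m) and x of caddy_wooden_mid in the frame of rack between -0.018 and 0.018 m and z of caddy_wooden_mid in the frame of rack between 0.063 and 0.075 m and (y of caddy_wooden_mid in the frame of rack between 0.118 and 0.152 m or y of caddy_wooden_mid in the frame of rack between 0.028 and 0.062 m or y of caddy_wooden_mid in the frame of rack between -0.062 and -0.028 m or y of caddy_wooden_mid in the frame of rack between -0.152 and -0.118 m) and ((y of pad_steel in the frame of pad_stoneware above 0 m and y of caddy_steel_mid in the frame of rack above 0.09 m and y of caddy_stoneware_mid in the frame of rack below 0.09 m) or (y of pad_steel in the frame of pad_stoneware above 0 m and y of caddy_steel_mid in the frame of rack above 0 m and y of caddy_stoneware_mid in the frame of rack below 0 m) or (y of pad_steel in the frame of pad_stoneware above 0 m and y of caddy_steel_mid in the frame of rack above -0.09 m and y of caddy_stoneware_mid in the frame of rack below -0.09 m) or (y of pad_steel in the frame of pad_stoneware below 0 m and y of caddy_stoneware_mid in the frame of rack above 0.09 m and y of caddy_steel_mid in the frame of rack below 0.09 m) or (y of pad_steel in the frame of pad_stoneware below 0 m and y of caddy_stoneware_mid in the frame of rack above 0 m and y of caddy_steel_mid in the frame of rack below 0 m) or (y of pad_steel in the frame of pad_stoneware below 0 m and y of caddy_stoneware_mid in the frame of rack above -0.09 m and y of caddy_steel_mid in the frame of rack below -0.09 m)) and ((y of pad_steel in the frame of pad_square above 0 m and y of caddy_steel_mid in the frame of rack above 0.09 m and y of caddy_square_mid in the frame of rack below 0.09 m) or (y of pad_steel in the frame of pad_square above 0 m and y of caddy_steel_mid in the frame of rack above 0 m and y of caddy_square_mid in the frame of rack below 0 m) or (y of pad_steel in the frame of pad_square above 0 m and y of caddy_steel_mid in the frame of rack above -0.09 m and y of caddy_square_mid in the frame of rack below -0.09 m) or (y of pad_steel in the frame of pad_square below 0 m and y of caddy_square_mid in the frame of rack above 0.09 m and y of caddy_steel_mid in the frame of rack below 0.09 m) or (y of pad_steel in the frame of pad_square below 0 m and y of caddy_square_mid in the frame of rack above 0 m and y of caddy_steel_mid in the frame of rack below 0 m) or (y of pad_steel in the frame of pad_square below 0 m and y of caddy_square_mid in the frame of rack above -0.09 m and y of caddy_steel_mid in the frame of rack below -0.09 m)) and ((y of pad_steel in the frame of pad_wooden above 0 m and y of caddy_steel_mid in the frame of rack above 0.09 m and y of caddy_wooden_mid in the frame of rack below 0.09 m) or (y of pad_steel in the frame of pad_wooden above 0 m and y of caddy_steel_mid in the frame of rack above 0 m and y of caddy_wooden_mid in the frame of rack below 0 m) or (y of pad_steel in the frame of pad_wooden above 0 m and y of caddy_steel_mid in the frame of rack above -0.09 m and y of caddy_wooden_mid in the frame of rack below -0.09 m) or (y of pad_steel in the frame of pad_wooden below 0 m and y of caddy_wooden_mid in the frame of rack above 0.09 m and y of caddy_steel_mid in the frame of rack below 0.09 m) or (y of pad_steel in the frame of pad_wooden below 0 m and y of caddy_wooden_mid in the frame of rack above 0 m and y of caddy_steel_mid in the frame of rack below 0 m) or (y of pad_steel in the frame of pad_wooden below 0 m and y of caddy_wooden_mid in the frame of rack above -0.09 m and y of caddy_steel_mid in the frame of rack below -0.09 m)) and ((y of pad_stoneware in the frame of pad_square above 0 m and y of caddy_stoneware_mid in the frame of rack above 0.09 m and y of caddy_square_mid in the frame of rack below 0.09 m) or (y of pad_stoneware in the frame of pad_square above 0 m and y of caddy_stoneware_mid in the frame of rack above 0 m and y of caddy_square_mid in the frame of rack below 0 m) or (y of pad_stoneware in the frame of pad_square above 0 m and y of caddy_stoneware_mid in the frame of rack above -0.09 m and y of caddy_square_mid in the frame of rack below -0.09 m) or (y of pad_stoneware in the frame of pad_square below 0 m and y of caddy_square_mid in the frame of rack above 0.09 m and y of caddy_stoneware_mid in the frame of rack below 0.09 m) or (y of pad_stoneware in the frame of pad_square below 0 m and y of caddy_square_mid in the frame of rack above 0 m and y of caddy_stoneware_mid in the frame of rack below 0 m) or (y of pad_stoneware in the frame of pad_square below 0 m and y of caddy_square_mid in the frame of rack above -0.09 m and y of caddy_stoneware_mid in the frame of rack below -0.09 m)) and ((y of pad_stoneware in the frame of pad_wooden above 0 m and y of caddy_stoneware_mid in the frame of rack above 0.09 m and y of caddy_wooden_mid in the frame of rack below 0.09 m) or (y of pad_stoneware in the frame of pad_wooden above 0 m and y of caddy_stoneware_mid in the frame of rack above 0 m and y of caddy_wooden_mid in the frame of rack below 0 m) or (y of pad_stoneware in the frame of pad_wooden above 0 m and y of caddy_stoneware_mid in the frame of rack above -0.09 m and y of caddy_wooden_mid in the frame of rack below -0.09 m) or (y of pad_stoneware in the frame of pad_wooden below 0 m and y of caddy_wooden_mid in the frame of rack above 0.09 m and y of caddy_stoneware_mid in the frame of rack below 0.09 m) or (y of pad_stoneware in the frame of pad_wooden below 0 m and y of caddy_wooden_mid in the frame of rack above 0 m and y of caddy_stoneware_mid in the frame of rack below 0 m) or (y of pad_stoneware in the frame of pad_wooden below 0 m and y of caddy_wooden_mid in the frame of rack above -0.09 m and y of caddy_stoneware_mid in the frame of rack below -0.09 m)) and ((y of pad_square in the frame of pad_wooden above 0 m and y of caddy_square_mid in the frame of rack above 0.09 m and y of caddy_wooden_mid in the frame of rack below 0.09 m) or (y of pad_square in the frame of pad_wooden above 0 m and y of caddy_square_mid in the frame of rack above 0 m and y of caddy_wooden_mid in the frame of rack below 0 m) or (y of pad_square in the frame of pad_wooden above 0 m and y of caddy_square_mid in the frame of rack above -0.09 m and y of caddy_wooden_mid in the frame of rack below -0.09 m) or (y of pad_square in the frame of pad_wooden below 0 m and y of caddy_wooden_mid in the frame of rack above 0.09 m and y of caddy_square_mid in the frame of rack below 0.09 m) or (y of pad_square in the frame of pad_wooden below 0 m and y of caddy_wooden_mid in the frame of rack above 0 m and y of caddy_square_mid in the frame of rack below 0 m) or (y of pad_square in the frame of pad_wooden below 0 m and y of caddy_wooden_mid in the frame of rack above -0.09 m and y of caddy_square_mid in the frame of rack below -0.09 m)) and angle between mug's own z axis and vertical below 0.2 rad); the robot touches nothing.
It fails at once if A caddy is tipped by more than 0.6 rad (about 35 degrees) (angle between any of caddy_steel_mid, caddy_stoneware_mid, caddy_square_mid, caddy_wooden_mid's own z axis and vertical above 0.6 rad).
It fails at once if A caddy is dropped or banged onto the rack (more than 60 N between them) (contact force between any of caddy_steel, caddy_stoneware, caddy_square, caddy_wooden and rack above 60 N).
It fails at once if The enamel mug is knocked more than 25 mm from where it stood (distance of mug from where it was at the start of the episode above 0.025 m).
It also fails if it takes over 104 s, if anything falls off the work surface, if the arm or the gripper's body presses on something with over 40 N, if the wrist force passes 120 N, or if a joint passes its speed limit or range.

## Robot

A 6-joint arm with a two-finger parallel gripper is mounted at the origin on the work surface. World frame = base frame: x ahead of the robot, y to its left, z up, the work surface at z = 0. Lengths are in m, angles in rad, forces in N, time in s.
With the tool pointing down it reaches from about 0.35 to 0.775 m from the base axis. Payload 7.3 kg.
Tool frame: the origin (TCP) lies at the very end of the fingers, on their centre line; the grasp point (between the pads) lies 19 mm behind it; z points along the fingers, y is the direction in which the jaws open and shut (so a half turn about z gives the same grasp; the last joint's range is limited). The gripper opens to 92 mm and grips with 3 to 60 N. Pads are 19 mm wide; open, the fingers measure 130 mm over their backs; the gripper's body (75 mm by 190 mm) begins 47 mm behind the grasp point.
Start: joints at [-1.42, 0.342, 1.524, -0, 1.275, -0.146], TCP at [0.154, -0.502, 0.227] pointing down, gripper open.
Joint ranges: [-2.53, 2.53], [-0.77, 2.02], [0.04, 2.7], [-1, 4.14], [0.28, 2.66], [-3.11, 3.11]. Speed limits (rad/s): [2.57, 2.57, 3.14, 3.14, 3.14, 3.14].

## Interface

Orientations are given as [roll, pitch, yaw] about the fixed x, y, z axes, in that order (R = Rz(yaw) Ry(pitch) Rx(roll)).
In Python, from cell import robot gives the robot as it stands.
- The arm moves only by the tool apply_moves, never from a script. Its argument "plan" is a list of rows, each an object of numbers: "tx", "ty", "tz": the shift along the tool's x, y, z in m; "yaw": the turn about the tool's z in rad; "grip": the opening, from -1 (shut) to 1 (fully open), so that 0 is half open. In form: [{"tx": .., "ty": .., "tz": .., "yaw": .., "grip": ..}, ...]. A call has 1 to 8 rows; each row is the pose to reach, as a shift and turn from the pose commanded when the call began, along the tool's axes at that moment; what a row does not reach only later rows make up. A row lasts 1/8 s, in which the tool goes at most 62.5 mm and 10.7 degrees, less where a joint would pass 70% of its speed; a pose out of reach is approached as far as the arm can. A call with a gripper value outside its range is refused whole. The fingers move at their own pace and stop on an object; "force" is the grip in N (left out, the last holds). Time passes only in rows, so rows that repeat a pose let the fingers close. It gives the time, the measured TCP pose, the force and the opening at its end, in the units of the state.
- robot.observe(): the state, without advancing time (a new reading comes with each control period).
- robot.read_camera(name): name is "scene" or "top" or "wrist"; returns (picture, depth): 400x640x3 uint8, red, green, blue; 400x640 float32, m along the optical axis (not along the pixel's ray), 0 where there is no reading.
- robot.get_calibration(name): a dict with "camera_matrix" (3x3 intrinsics, pixels), "R" (3x3) and "t" (3): a world point X has camera coordinates R X + t. Camera axes: x right, y down, z forward; pixel columns grow to the right and rows downward; lengths in m; the calibration is good to about 2 mm. A picture is of the moment at which its call begins: read the wrist's pose just before it. get_calibration takes no time and is no camera call; for the wrist camera it gives the pose at the moment of the call.
- robot.hand_in(): hands the job in, once; it reports no verdict.
Trained networks look in the newest picture that a camera, given by its name, has taken for a name from the list of things; names that differ only in an ending like _2 or _b are one class to them, and where a whole thing is asked for, a point or a joint stands for the part that bears it (a point fixed in the world has none). Each returns a list of dicts, best first, with "confidence" (0 to 1); they miss things now and then, are a little off and sometimes report something else, mostly with a low value. They report only what shows in the picture. A call takes as long as a camera call. They do not tell look-alikes from the thing itself.
- robot.outline_of(label, camera): "region" (400x640 bool, what is visible of it) and "pixel" ([row, column] in pixels, amid what is visible of it).
- robot.tip_of(label, camera): "pixel" ([row, column] in pixels: a listed point, or the origin of a listed thing).
The state is a dict: "time": time; "qpos": joint angles; "qvel": joint speeds; "joint_efforts": joint torques, N m; "tool_pos": TCP position; "tool_rot": TCP orientation; "contact_force": force on the tool from outside, world axes, zero at the start; "torque": the same for the moment, N m; "opening": finger opening in m.
Only numpy, scipy, OpenCV 4.12 (cv2) and the standard library are available. Lean on these libraries where they do the work, as an engineer would, in place of code of your own. Each camera call takes 0.05 s, during which the arm holds its last target.

## Working session

There is one attempt and no reset: what is moved stays moved. The work goes in short steps, Python scripts to look and compute and a tool call to move; the robot and the scene stay as the last step left them, time stands still between calls to the robot, and variables do not carry over. Pictures are saved under pics/ and viewed, and the job is handed in when it is done.

Besides the shell and the picture viewer there is one more tool, called after "Emit:" as name(argument=value, ...), one argument or row to a line, values as JSON. apply_moves: Moves the arm, as the interface text tells. Its arguments: {"type":"object","properties":{"plan":{"type":"array","items":{"type":"object","properties":{"tx":{"type":"number"},"ty":{"type":"number"},"tz":{"type":"number"},"yaw":{"type":"number"},"grip":{"type":"number"}}}},"force":{"type":"number"}},"required":["plan"]}

```bash
ls; mkdir -p pics; python3 - <<'E'
from cell import robot
import cv2,numpy as np
s=robot.observe()
for k,v in s.items(): print(k,np.round(v,4))
for n in ["scene","top","wrist"]:
    p,d=robot.read_camera(n); cv2.imwrite(f"pics/{n}0.png",p[:,:,::-1]); np.save(f"pics/{n}0.npy",d)
    c=robot.get_calibration(n); print(n,np.round(c["camera_matrix"],1).tolist(),np.round(c["R"],3).tolist(),np.round(c["t"],3))
E
```

```text
pics
time 0.0
qpos [-1.42    0.3427  1.525   0.      1.2754 -0.146 ]
qvel [-0.0002  0.001  -0.001   0.0004  0.0006  0.0005]
joint_efforts [ 4.00000e-04 -4.31247e+01 -2.44223e+01  7.18000e-02  5.59000e-02
 -1.00000e-04]
tool_pos [ 0.1535 -0.5016  0.226 ]
tool_rot [-3.140e+00 -2.000e-04  2.968e-01]
contact_force [ 0.9917 -0.1606  0.3161]
torque [-0.0464 -0.0354 -0.0276]
opening 0.0917
scene [[517.6, 0.0, 319.0], [0.0, 517.6, 196.6], [0.0, 0.0, 1.0]] [[0.519, 0.855, 0.006], [0.448, -0.266, -0.853], [-0.728, 0.445, -0.521]] [-0.316 -0.166  1.891]
top [[404.9, 0.0, 315.9], [0.0, 404.9, 196.9], [0.0, 0.0, 1.0]] [[0.026, -0.999, 0.035], [-0.988, -0.031, -0.151], [0.152, -0.031, -0.988]] [-0.018  0.572  0.9  ]
wrist [[332.6, 0.0, 319.2], [0.0, 332.6, 195.6], [0.0, 0.0, 1.0]] [[0.293, -0.956, -0.001], [-0.909, -0.279, 0.31], [-0.297, -0.09, -0.951]] [-0.525 -0.038  0.393]
```

View pics/top0.png

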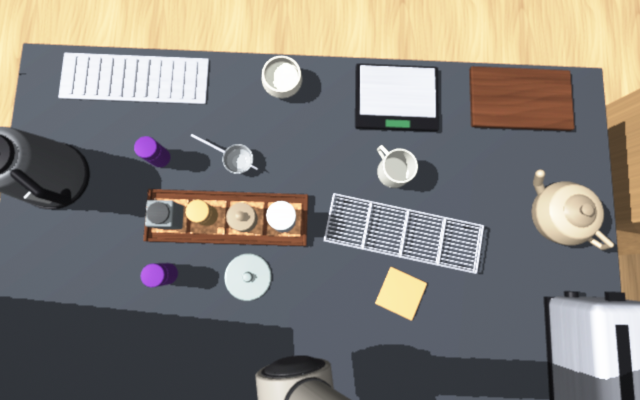

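View pics/scene0.png

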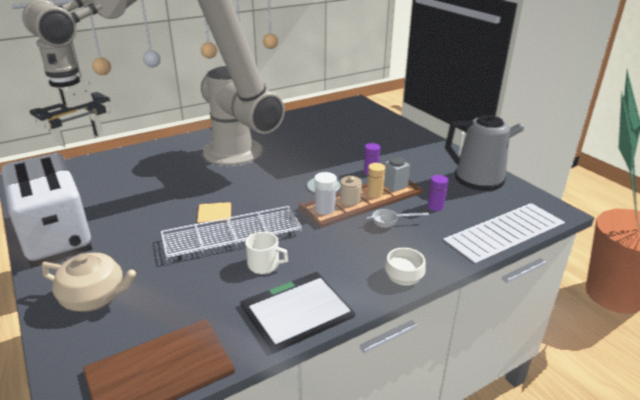

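View pics/wrist0.png

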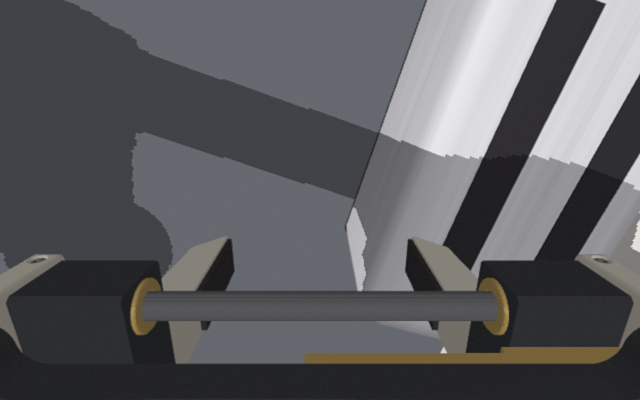

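```bash
cat > h.py <<'E'
import numpy as np,cv2
from cell import robot
def cloud(n,d):
    c=robot.get_calibration(n);K=c["camera_matrix"];R=np.array(c["R"]);t=np.array(c["t"])
    v,u=np.mgrid[0:400,0:640]
    P=np.stack([(u-K[0][2])/K[0][0]*d,(v-K[1][2])/K[1][1]*d,d],-1)
    return (P-t)@R, d>0
def pix(n,X):
    c=robot.get_calibration(n);p=c["R"]@np.array(X)+c["t"];q=c["camera_matrix"]@p;return q[:2]/q[2]
E
python3 - <<'E'
from h import *
robot.read_camera("top");
d=np.load("pics/top0.npy");W,m=cloud("top",d)
def box(r0,r1,c0,c1,zmin,zmax,name):
    S=W[r0:r1,c0:c1].reshape(-1,3);S=S[m[r0:r1,c0:c1].ravel()]
    S=S[(S[:,2]>zmin)&(S[:,2]<zmax)]
    r=cv2.minAreaRect((S[:,:2]*1000).astype(np.float32))
    print(name,len(S),"mean",S.mean(0).round(4),"med z",np.median(S[:,2]).round(4),"rect",np.round(r[0],1),np.round(r[1],1),round(r[2],1))
box(220,300,400,420,-.05,.05,"counter")
box(185,280,315,495,0.012,0.05,"rack")
box(180,255,135,315,0.003,0.025,"tray")
box(180,255,140,315,0.06,0.2,"cad")
for n,(a,b),z in [("sq",(140,180),.08),("wood",(182,215),.1),("stone",(222,262),.07),("steel",(264,300),.112)]:
    box(180,255,a,b,z,.2,n)
box(140,195,370,420,.065,.2,"mug")
for l in ["caddy_steel_mid","caddy_stoneware_mid","caddy_square_mid","caddy_wooden_mid","rack","mug"]:
    for q in robot.outline_of(l,"top")[:3]: 
        g=q["region"]&m; S=W[g]; top=np.percentile(S[:,2],98); T=S[S[:,2]>top-.006]
        r=cv2.minAreaRect((T[:,:2]*1000).astype(np.float32))
        print(l,round(q["confidence"],2),q["pixel"],top.round(4),np.round(r[0],1),np.round(r[1],1),round(r[2],1))
E
```

```text
counter 1593 mean [ 0.4344 -0.2302  0.0071] med z 0.0046 rect [ 435.8 -229. ] [188.5  55.5] 0.1
rack 3184 mean [ 0.4966 -0.2156  0.0225] med z 0.0207 rect [ 500.4 -212.4] [379.7 198.3] 67.0
tray 5622 mean [0.5197 0.1999 0.0106] med z 0.0103 rect [524.  213.3] [179.2 426.4] 1.8
cad 2739 mean [0.5195 0.2108 0.1002] med z 0.1042 rect [519.1 206.9] [ 62.1 324.8] 0.1
sq 766 mean [0.5181 0.3355 0.0994] med z 0.1022 rect [519.1 339.7] [57.1 58.8] 1.0
wood 435 mean [0.5255 0.2539 0.1087] med z 0.1088 rect [525.5 254. ] [49.3 47. ] 0.5
stone 653 mean [0.5189 0.1656 0.0827] med z 0.0818 rect [519.9 166.3] [62.4 60.3] 47.1
steel 662 mean [0.52   0.0752 0.1209] med z 0.121 rect [519.7  76. ] [59.8 59.4] 2.1
mug 235 mean [ 0.6493 -0.1902  0.0734] med z 0.0745 rect [ 651.4 -189.7] [86. 79.] 0.8
caddy_steel_mid 0.59 [215.5, 278.7] 0.124 [519.8  75. ] [59.9 57. ] 3.3
caddy_stoneware_mid 0.59 [217.9, 243.4] 0.0953 [518.7 166.6] [19.8 17.7] 3.7
caddy_square_mid 0.81 [215.3, 162.6] 0.1076 [519.7 339. ] [47.2 45.9] 0.4
caddy_wooden_mid 0.92 [272.9, 158.8] 0.1008 [388.2 340.8] [47.8 47.2] 75.2
caddy_wooden_mid 0.81 [209.6, 204.3] 0.1119 [526.2 254.1] [47.7 47. ] 2.9
rack 0.73 [240.9, 404.6] 0.0326 [ 496.3 -211. ] [365.  115.2] 79.8
rack 0.45 [229.6, 294.1] 0.0152 [521.8  74.3] [77.1 80.5] 1.6
mug 0.68 [166.5, 394.6] 0.0777 [ 648.4 -189. ] [76.7 78. ] 43.3
```

```bash
cat >> h.py <<'E'
def go(x,y,z,yaw):
    s=robot.observe(); w=s["tool_rot"][2]; p=s["tool_pos"]
    d=np.array([x,y,z])-p; ex=np.array([np.cos(w),np.sin(w)]); ey=np.array([np.sin(w),-np.cos(w)])
    print("t",round(s["time"],2),"pos",np.round(p,4),"yaw",round(w,3),"-> tx %.4f ty %.4f tz %.4f yaw %.4f dist %.3f"%(d[:2]@ex,d[:2]@ey,-d[2],-(yaw-w),np.linalg.norm(d)))
def rk(dx,dy):
    a=-.178; return .4963+np.cos(a)*dx-np.sin(a)*dy, -.211+np.sin(a)*dx+np.cos(a)*dy
E
python3 - <<'E'
from h import *
go(.5,-.2,.29,np.pi/2)
robot.read_camera("top");d=np.load("pics/top0.npy");W,m=cloud("top",d)
for r,c in [(300,560),(330,560),(380,560),(310,620)]: print(W[r,c].round(3))
# refine rack & mug with scene camera
robot.read_camera("scene");d=np.load("pics/scene0.npy");W,m=cloud("scene",d)
for l in ["rack","mug","caddy_steel_mid","caddy_stoneware_mid","caddy_square_mid","caddy_wooden_mid"]:
    for q in robot.outline_of(l,"scene")[:2]:
        g=q["region"]&m;S=W[g];top=np.percentile(S[:,2],98);T=S[S[:,2]>top-.008]
        r=cv2.minAreaRect((T[:,:2]*1000).astype(np.float32))
        print(l,round(q["confidence"],2),q["pixel"],top.round(4),np.round(r[0],1),np.round(r[1],1),round(r[2],1))
E
```

```text
t 0.5 pos [ 0.1536 -0.502   0.2267] yaw 0.297 -> tx 0.4196 ty -0.1875 tz -0.0633 yaw -1.2740 dist 0.464
[ 0.353 -0.553  0.066]
[ 0.289 -0.547  0.069]
[ 0.181 -0.548  0.056]
[ 0.346 -0.6    0.179]
rack 0.6 [231.3, 220.7] 0.0323 [ 498.3 -215. ] [362.1 118.2] 79.9
mug 0.8 [253.4, 265.0] 0.0775 [ 647.3 -194.6] [81.7 79.2] 12.3
mug 0.71 [189.0, 404.4] 0.0162 [534.  339.5] [80.3 61.2] 88.3
caddy_steel_mid 0.88 [192.0, 324.6] 0.1241 [518.9  73.9] [59.5 68. ] 47.8
caddy_stoneware_mid 0.92 [190.0, 350.9] 0.0946 [520.4 159.9] [21.2 15.2] 29.6
caddy_square_mid 0.89 [173.3, 396.8] 0.108 [526.7 314. ] [44.5 98.2] 18.3
caddy_square_mid 0.69 [253.2, 266.2] 0.0775 [ 647.5 -194.6] [81.6 79.2] 11.4
caddy_wooden_mid 0.72 [157.6, 369.7] 0.1099 [453.9 293. ] [ 38.3 175.3] 56.1
caddy_wooden_mid 0.7 [194.6, 434.1] 0.1016 [664.  377.2] [47.4 54. ] 21.1
```

Emit:
apply_moves(
  plan=[
    {"tx": 0.02, "ty": -0.04, "tz": -0.03, "yaw": 0, "grip": 1},
    {"tx": 0.42, "ty": -0.187, "tz": -0.063, "yaw": -1.274, "grip": 1},
    {"tx": 0.42, "ty": -0.187, "tz": -0.063, "yaw": -1.274, "grip": 1},
    {"tx": 0.42, "ty": -0.187, "tz": -0.063, "yaw": -1.274, "grip": 1},
    {"tx": 0.42, "ty": -0.187, "tz": -0.063, "yaw": -1.274, "grip": 1},
    {"tx": 0.42, "ty": -0.187, "tz": -0.063, "yaw": -1.274, "grip": 1},
    {"tx": 0.42, "ty": -0.187, "tz": -0.063, "yaw": -1.274, "grip": 1},
    {"tx": 0.42, "ty": -0.187, "tz": -0.063, "yaw": -1.274, "grip": 1},
  ],
)

```text
time: 1.9
tool_pos: [0.5022, -0.1986, 0.29]
tool_rot: [3.141, 0.0, 1.577]
contact_force: [0.5, -0.9, -0.2]
opening: 0.0915
```

```bash
python3 -c "
from h import *
go(.52,.075,.19,np.pi/2)"
```

```text
t 1.9 pos [ 0.5022 -0.1986  0.29  ] yaw 1.577 -> tx 0.2735 ty 0.0196 tz 0.1000 yaw 0.0064 dist 0.292
```

Emit:
apply_moves(
  plan=[
    {"tx": 0.06, "ty": 0.004, "tz": 0.02},
    {"tx": 0.12, "ty": 0.008, "tz": 0.04},
    {"tx": 0.18, "ty": 0.013, "tz": 0.06},
    {"tx": 0.24, "ty": 0.017, "tz": 0.08},
    {"tx": 0.275, "ty": 0.02, "tz": 0.1},
    {"tx": 0.275, "ty": 0.02, "tz": 0.1},
    {"tx": 0.275, "ty": 0.02, "tz": 0.1},
  ],
)

```text
schema error: expected keys tx, ty, tz, yaw, grip
```

```bash
python3 -c "
from h import *
go(.52,.075,.059,np.pi/2)
p,d=robot.read_camera('wrist');cv2.imwrite('pics/w1.png',p[:,:,::-1])
W,m=cloud('wrist',d);
for zz in (.11,.09): 
  S=W[m&(W[...,2]>zz)&(W[...,2]<.13)&(W[...,1]<.12)&(W[...,1]>.03)&(W[...,0]>.47)&(W[...,0]<.57)]
  print(zz,len(S),S.min(0),S.max(0))
"
```

```text
t 1.9 pos [ 0.5022 -0.1986  0.29  ] yaw 1.577 -> tx 0.2735 ty 0.0196 tz 0.2310 yaw 0.0064 dist 0.359Traceback (most recent call last):
  File "<string>", line 8, in <module>
    print(zz,len(S),S.min(0),S.max(0))
                    ~~~~~^^^
    return umr_minimum(a, axis, None, out, keepdims, initial, where)
ValueError: zero-size array to reduction operation minimum which has no identity
```

View pics/w1.png

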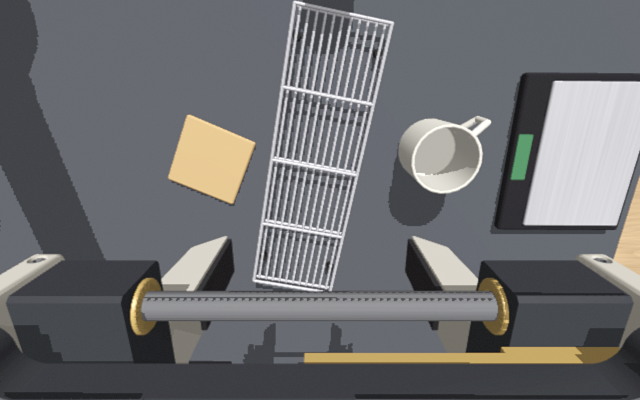

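```bash
python3 -c "
from h import *
p,d=robot.read_camera('wrist')
W,m=cloud('wrist',d)
S=W[m&(W[...,2]>.012)&(W[...,2]<.045)&(W[...,0]>.40)&(W[...,0]<.60)&(W[...,1]<.02)&(W[...,1]>-.43)]
for lo in (.012,.024):
  T=S[S[:,2]>lo];r=cv2.minAreaRect((T[:,:2]*1000).astype(np.float32));print(len(T),np.round(r,1) if 0 else r, T[:,2].max())
"
```

```text
10436 ((494.612060546875, -215.2230224609375), (366.8218688964844, 116.442138671875), 79.1830825805664) 0.03340433205437427
3057 ((494.6497497558594, -215.02581787109375), (366.4203186035156, 116.442138671875), 79.1830825805664) 0.03340433205437427
```

Emit:
apply_moves(
  plan=[
    {"tx": 0.06, "ty": 0.004, "tz": 0.02, "yaw": 0, "grip": 1},
    {"tx": 0.12, "ty": 0.008, "tz": 0.04, "yaw": 0, "grip": 1},
    {"tx": 0.18, "ty": 0.013, "tz": 0.06, "yaw": 0, "grip": 1},
    {"tx": 0.24, "ty": 0.017, "tz": 0.08, "yaw": 0, "grip": 1},
    {"tx": 0.275, "ty": 0.02, "tz": 0.1, "yaw": 0, "grip": 1},
    {"tx": 0.275, "ty": 0.02, "tz": 0.1, "yaw": 0, "grip": 1},
    {"tx": 0.275, "ty": 0.02, "tz": 0.1, "yaw": 0, "grip": 1},
  ],
)

```text
time: 2.88
tool_pos: [0.5206, 0.0736, 0.1901]
tool_rot: [3.141, 0.001, 1.57]
contact_force: [0.6, -0.8, 0.9]
opening: 0.0915
```

```bash
python3 -c "
from h import *
go(.52,.075,.059,np.pi/2)
p,d=robot.read_camera('wrist');cv2.imwrite('pics/w2.png',p[:,:,::-1])
W,m=cloud('wrist',d);
for zz in (.11,.09): 
  S=W[m&(W[...,2]>zz)&(W[...,2]<.13)&(W[...,1]<.12)&(W[...,1]>.03)&(W[...,0]>.47)&(W[...,0]<.57)]
  if len(S):print(zz,len(S),S.min(0),S.max(0))
"
```

```text
t 2.88 pos [0.5206 0.0736 0.1901] yaw 1.57 -> tx 0.0014 ty -0.0006 tz 0.1311 yaw -0.0006 dist 0.131
0.11 5363 [0.49054185 0.0432473  0.11000219] [0.55161271 0.10518146 0.12460894]
0.09 5620 [0.49054185 0.0432473  0.09005271] [0.55161271 0.10518146 0.12460894]
```

View pics/w2.png

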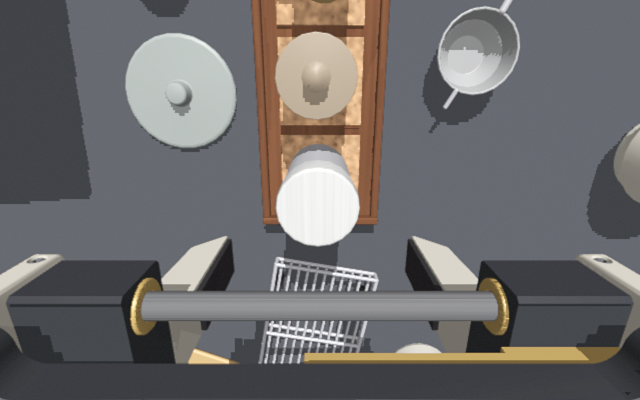

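Emit:
apply_moves(
  plan=[
    {"tx": 0.0, "ty": 0, "tz": 0.04, "yaw": 0, "grip": 1},
    {"tx": 0.0, "ty": 0, "tz": 0.08, "yaw": 0, "grip": 1},
    {"tx": 0.0, "ty": 0, "tz": 0.115, "yaw": 0, "grip": 1},
    {"tx": 0.0, "ty": 0, "tz": 0.131, "yaw": 0, "grip": 1},
    {"tx": 0.0, "ty": 0, "tz": 0.131, "yaw": 0, "grip": 1},
  ],
)

```text
time: 3.55
tool_pos: [0.5203, 0.0731, 0.0583]
tool_rot: [-3.14, 0.0, 1.568]
contact_force: [0.1, 0.2, 0.2]
opening: 0.0919
```

Emit:
apply_moves(
  plan=[
    {"tx": 0.0, "ty": 0, "tz": 0, "yaw": 0, "grip": -0.2},
    {"tx": 0.0, "ty": 0, "tz": 0, "yaw": 0, "grip": -0.2},
    {"tx": 0.0, "ty": 0, "tz": 0, "yaw": 0, "grip": -0.2},
    {"tx": 0.0, "ty": 0, "tz": 0, "yaw": 0, "grip": -0.2},
  ],
  force=20,
)

```text
time: 4.05
tool_pos: [0.5206, 0.0746, 0.0592]
tool_rot: [3.141, 0.0, 1.571]
contact_force: [-0.2, -0.3, 3.3]
opening: 0.0612
```

Emit:
apply_moves(
  plan=[
    {"tx": 0.0, "ty": 0, "tz": -0.005, "yaw": 0, "grip": -0.2},
    {"tx": 0.0, "ty": 0, "tz": -0.02, "yaw": 0, "grip": -0.2},
    {"tx": 0.0, "ty": 0, "tz": -0.045, "yaw": 0, "grip": -0.2},
    {"tx": 0.0, "ty": 0, "tz": -0.07, "yaw": 0, "grip": -0.2},
    {"tx": 0.0, "ty": 0, "tz": -0.08, "yaw": 0, "grip": -0.2},
  ],
  force=25,
)

```text
time: 4.68
tool_pos: [0.5214, 0.0746, 0.1408]
tool_rot: [3.138, 0.0, 1.571]
contact_force: [0.4, -0.0, -2.4]
opening: 0.0609
```

```bash
cat >> h.py <<'E'
def rk(dx,dy,a=-.181):
    return .4962+np.cos(a)*dx-np.sin(a)*dy, -.2138+np.sin(a)*dx+np.cos(a)*dy
RY=np.pi/2-.181
E
python3 -c "
from h import *
print(rk(0,-135e-3))
go(*rk(0,-.135),.14,RY)"
```

```text
(np.float64(0.471898200795619), np.float64(-0.34659466312856835))
t 4.67 pos [0.5214 0.0746 0.1408] yaw 1.571 -> tx -0.4212 ty -0.0495 tz 0.0008 yaw 0.1811 dist 0.424
```

Emit:
apply_moves(
  plan=[
    {"tx": -0.025, "ty": -0.003, "tz": 0, "yaw": 0.02, "grip": -0.2},
    {"tx": -0.07, "ty": -0.008, "tz": 0, "yaw": 0.05, "grip": -0.2},
    {"tx": -0.12, "ty": -0.014, "tz": 0, "yaw": 0.08, "grip": -0.2},
    {"tx": -0.175, "ty": -0.02, "tz": 0, "yaw": 0.11, "grip": -0.2},
    {"tx": -0.23, "ty": -0.027, "tz": 0, "yaw": 0.14, "grip": -0.2},
    {"tx": -0.285, "ty": -0.033, "tz": 0, "yaw": 0.17, "grip": -0.2},
    {"tx": -0.34, "ty": -0.04, "tz": 0, "yaw": 0.181, "grip": -0.2},
    {"tx": -0.38, "ty": -0.045, "tz": 0, "yaw": 0.181, "grip": -0.2},
  ],
)

```text
time: 5.68
tool_pos: [0.4747, -0.3076, 0.1385]
tool_rot: [-3.141, 0.0, 1.388]
contact_force: [0.4, 0.3, -2.6]
opening: 0.0606
```

```bash
python3 -c "
from h import *
go(*rk(0,-.135),.14,RY)"
```

```text
t 5.67 pos [ 0.4747 -0.3076  0.1385] yaw 1.388 -> tx -0.0388 ty 0.0043 tz -0.0015 yaw -0.0015 dist 0.039
```

Emit:
apply_moves(
  plan=[
    {"tx": -0.025, "ty": 0.002, "tz": 0, "yaw": 0, "grip": -0.2},
    {"tx": -0.039, "ty": 0.004, "tz": 0, "yaw": 0, "grip": -0.2},
    {"tx": -0.039, "ty": 0.004, "tz": 0, "yaw": 0, "grip": -0.2},
    {"tx": -0.039, "ty": 0.004, "tz": 0, "yaw": 0, "grip": -0.2},
  ],
)

```text
time: 6.18
tool_pos: [0.4727, -0.3431, 0.1387]
tool_rot: [-3.141, -0.001, 1.391]
contact_force: [-0.8, 0.6, -1.5]
opening: 0.0611
```

```bash
python3 -c "
from h import *
go(*rk(0,-.135),.072,RY)
p,d=robot.read_camera('wrist');cv2.imwrite('pics/w3.png',p[:,:,::-1])
p,d=robot.read_camera('scene');cv2.imwrite('pics/s3.png',p[150:300,100:360,::-1].repeat(2,0).repeat(2,1))
"
```

```text
t 6.17 pos [ 0.4727 -0.3431  0.1387] yaw 1.391 -> tx -0.0036 ty -0.0002 tz 0.0667 yaw 0.0012 dist 0.067
```

View pics/w3.png

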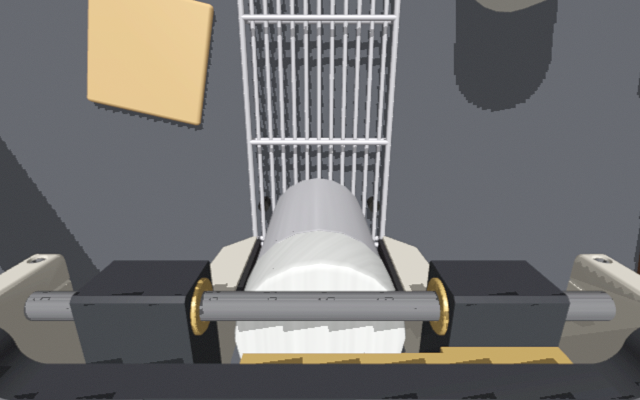

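View pics/s3.png

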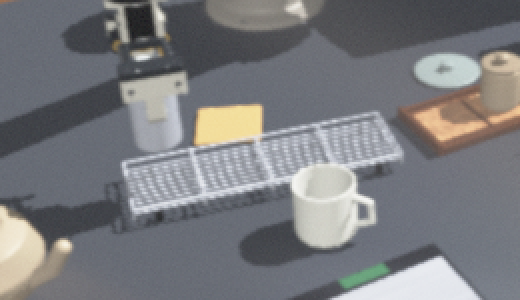

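```bash
python3 -c "
from h import *
p,d=robot.read_camera('wrist');W,m=cloud('wrist',d)
a=-.181
for r,c in [(17,320),(16,300),(142,320),(142,300),(142,340)]:
  v=W[r,c]-[.4962,-.2138,0]; print(v[2].round(4),(np.cos(a)*v[0]+np.sin(a)*v[1]).round(4),(-np.sin(a)*v[0]+np.cos(a)*v[1]).round(4))
S=W[m&(W[...,2]>.012)&(W[...,2]<.045)&(W[...,0]>.40)&(W[...,0]<.60)&(W[...,1]<.02)]-[.4962,-.2138,0]
S=S@np.array([[np.cos(a),-np.sin(a),0],[np.sin(a),np.cos(a),0],[0,0,1]])
T=S[(S[:,1]>-.05)];print(np.percentile(T[:,0],[0.5,99.5]))
for lo,hi in ((-.1,-.04),(0,.06),(.1,.14)):
  T=S[(S[:,1]>lo)&(S[:,1]<hi)];print(lo,T[:,0].min(),T[:,0].max())
"
```

```text
0.0305 0.0019 0.001
0.0307 -0.0125 0.0016
0.0311 0.0021 -0.0888
0.0331 -0.0138 -0.0885
0.0323 0.0181 -0.0886
[-0.05656396  0.05849818]
-0.1 -0.05701187686817697 0.059113755466211115
0 -0.05688494974356436 0.05885585976385057Traceback (most recent call last):
  File "<string>", line 11, in <module>
    T=S[(S[:,1]>lo)&(S[:,1]<hi)];print(lo,T[:,0].min(),T[:,0].max())
                                          ~~~~~~~~~~^^
    return umr_minimum(a, axis, None, out, keepdims, initial, where)
ValueError: zero-size array to reduction operation minimum which has no identity
```

Emit:
apply_moves(
  plan=[
    {"tx": -0.003, "ty": 0, "tz": 0.02, "yaw": 0, "grip": -0.2},
    {"tx": -0.003, "ty": 0, "tz": 0.04, "yaw": 0, "grip": -0.2},
    {"tx": -0.003, "ty": 0, "tz": 0.055, "yaw": 0, "grip": -0.2},
    {"tx": -0.003, "ty": 0, "tz": 0.063, "yaw": 0, "grip": -0.2},
    {"tx": -0.003, "ty": 0, "tz": 0.066, "yaw": 0, "grip": -0.2},
    {"tx": -0.003, "ty": 0, "tz": 0.067, "yaw": 0, "grip": -0.2},
    {"tx": -0.003, "ty": 0, "tz": 0.067, "yaw": 0, "grip": -0.2},
  ],
)

```text
time: 7.2
tool_pos: [0.4721, -0.3477, 0.0722]
tool_rot: [3.141, 0.001, 1.39]
contact_force: [0.5, -0.7, -1.3]
opening: 0.061
```

Emit:
apply_moves(
  plan=[
    {"tx": 0, "ty": 0, "tz": 0.001, "yaw": 0, "grip": -0.2},
    {"tx": 0, "ty": 0, "tz": 0.002, "yaw": 0, "grip": -0.2},
  ],
)

```text
time: 7.45
tool_pos: [0.472, -0.3475, 0.0699]
tool_rot: [3.141, 0.0, 1.39]
contact_force: [-0.9, -1.4, -1.5]
opening: 0.0608
```

Emit:
apply_moves(
  plan=[
    {"tx": 0, "ty": 0, "tz": 0.0005, "yaw": 0, "grip": -0.2},
    {"tx": 0, "ty": 0, "tz": 0.001, "yaw": 0, "grip": -0.2},
    {"tx": 0, "ty": 0, "tz": 0.001, "yaw": 0, "grip": -0.2},
  ],
)

```text
time: 7.82
tool_pos: [0.4719, -0.3474, 0.0687]
tool_rot: [-3.142, 0.0, 1.39]
contact_force: [0.0, 0.3, -1.6]
opening: 0.0615
```

Emit:
apply_moves(
  plan=[
    {"tx": 0, "ty": 0, "tz": 0.0005, "yaw": 0, "grip": -0.2},
    {"tx": 0, "ty": 0, "tz": 0.001, "yaw": 0, "grip": -0.2},
  ],
)

```text
time: 8.07
tool_pos: [0.4719, -0.3476, 0.0682]
tool_rot: [3.141, 0.0, 1.39]
contact_force: [-2.0, 0.5, 5.7]
opening: 0.0609
```

Emit:
apply_moves(
  plan=[
    {"tx": 0, "ty": 0, "tz": 0, "yaw": 0, "grip": 0.5},
    {"tx": 0, "ty": 0, "tz": 0, "yaw": 0, "grip": 0.9},
    {"tx": 0, "ty": 0, "tz": 0, "yaw": 0, "grip": 0.9},
    {"tx": 0, "ty": 0, "tz": -0.02, "yaw": 0, "grip": 0.9},
    {"tx": 0, "ty": 0, "tz": -0.06, "yaw": 0, "grip": 0.9},
    {"tx": 0, "ty": 0, "tz": -0.1, "yaw": 0, "grip": 0.9},
    {"tx": 0, "ty": 0, "tz": -0.13, "yaw": 0, "grip": 0.9},
    {"tx": 0, "ty": 0, "tz": -0.13, "yaw": 0, "grip": 0.9},
  ],
)

```text
time: 9.07
tool_pos: [0.4729, -0.3483, 0.2002]
tool_rot: [3.137, 0.003, 1.39]
contact_force: [0.4, -0.1, -0.5]
opening: 0.0871
```

```bash
cat >> h.py <<'E'
def rect(n,lo,hi,x,y,r=.045):
    p,d=robot.read_camera(n);W,m=cloud(n,d)
    S=W[m&(W[...,2]>lo)&(W[...,2]<hi)&(abs(W[...,0]-x)<r)&(abs(W[...,1]-y)<r)]
    if len(S)<20: print(n,"few");return p
    q=cv2.minAreaRect((S[:,:2]*1000).astype(np.float32))
    a=-.181;c=np.array(q[0])/1000-[.4962,-.2138];
    print(n,np.round(q[0],1),np.round(q[1],1),round(q[2],1),"ztop",np.median(S[:,2]).round(4),"rack frame",np.round([np.cos(a)*c[0]+np.sin(a)*c[1],-np.sin(a)*c[0]+np.cos(a)*c[1]],4));return p
E
python3 -c "
from h import *
p=rect('top',.115,.15,.472,-.347);cv2.imwrite('pics/t4.png',p[:,:,::-1])
go(.519,.166,.17,np.pi/2)"
```

```text
top [ 471.8 -344.8] [61.  60.6] 23.3 ztop 0.1299 rack frame [-0.0004 -0.1333]
t 9.12 pos [ 0.4721 -0.3476  0.1982] yaw 1.39 -> tx 0.5137 ty -0.0463 tz 0.0282 yaw -0.1810 dist 0.517
```

View pics/t4.png

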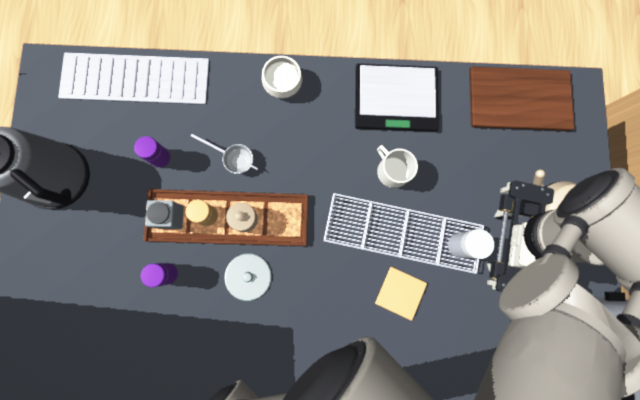

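Emit:
apply_moves(
  plan=[
    {"tx": 0.06, "ty": -0.005, "tz": 0, "yaw": -0.02, "grip": 1},
    {"tx": 0.12, "ty": -0.011, "tz": 0, "yaw": -0.05, "grip": 1},
    {"tx": 0.18, "ty": -0.016, "tz": 0, "yaw": -0.08, "grip": 1},
    {"tx": 0.24, "ty": -0.022, "tz": 0, "yaw": -0.11, "grip": 1},
    {"tx": 0.3, "ty": -0.027, "tz": 0, "yaw": -0.14, "grip": 1},
    {"tx": 0.36, "ty": -0.032, "tz": 0, "yaw": -0.17, "grip": 1},
    {"tx": 0.42, "ty": -0.038, "tz": 0.01, "yaw": -0.181, "grip": 1},
    {"tx": 0.48, "ty": -0.043, "tz": 0.02, "yaw": -0.181, "grip": 1},
  ],
)

```text
time: 10.12
tool_pos: [0.5151, 0.1343, 0.1759]
tool_rot: [-3.139, 0.0, 1.571]
contact_force: [0.3, -0.4, -0.2]
opening: 0.0917
```

```bash
python3 -c "
from h import *
rect('wrist',.075,.09,.519,.166,.042)
go(.5195,.166,.14,np.pi/2)"
```

```text
wrist [518.7 172.6] [61.8 61.8] 45.3 ztop 0.0813 rack frame [-0.0475  0.3841]
t 10.18 pos [0.5143 0.1409 0.1744] yaw 1.574 -> tx 0.0250 ty 0.0053 tz 0.0344 yaw 0.0036 dist 0.043
```

Emit:
apply_moves(
  plan=[
    {"tx": 0.025, "ty": 0.005, "tz": 0.0, "yaw": 0, "grip": 1},
    {"tx": 0.025, "ty": 0.005, "tz": 0.0, "yaw": 0, "grip": 1},
    {"tx": 0.025, "ty": 0.005, "tz": 0.0, "yaw": 0, "grip": 1},
  ],
)

```text
time: 10.55
tool_pos: [0.5204, 0.1567, 0.1767]
tool_rot: [-3.14, 0.001, 1.571]
contact_force: [-0.7, -0.2, 0.1]
opening: 0.0919
```

```bash
python3 -c "
from h import *
rect('wrist',.075,.09,.519,.166,.042)
go(.5195,.166,.035,np.pi/2)"
```

```text
wrist [520.  165.6] [62.3 61.9] 46.4 ztop 0.083 rack frame [-0.0449  0.3774]
t 10.6 pos [0.5206 0.1565 0.177 ] yaw 1.57 -> tx 0.0095 ty -0.0011 tz 0.1420 yaw -0.0008 dist 0.142
```

Emit:
apply_moves(
  plan=[
    {"tx": 0.0095, "ty": 0, "tz": 0.03, "yaw": 0, "grip": 1},
    {"tx": 0.0095, "ty": 0, "tz": 0.065, "yaw": 0, "grip": 1},
    {"tx": 0.0095, "ty": 0, "tz": 0.1, "yaw": 0, "grip": 1},
    {"tx": 0.0095, "ty": 0, "tz": 0.13, "yaw": 0, "grip": 1},
    {"tx": 0.0095, "ty": 0, "tz": 0.142, "yaw": 0, "grip": 1},
    {"tx": 0.0095, "ty": 0, "tz": 0.142, "yaw": 0, "grip": 1},
  ],
)

```text
time: 11.35
tool_pos: [0.5209, 0.1663, 0.0355]
tool_rot: [-3.141, 0.0, 1.57]
contact_force: [-1.0, 0.3, 0.0]
opening: 0.0919
```

Emit:
apply_moves(
  plan=[
    {"tx": 0.0, "ty": 0, "tz": 0, "yaw": 0, "grip": -0.2},
    {"tx": 0.0, "ty": 0, "tz": 0, "yaw": 0, "grip": -0.2},
    {"tx": 0.0, "ty": 0, "tz": 0, "yaw": 0, "grip": -0.2},
    {"tx": 0.0, "ty": 0, "tz": 0, "yaw": 0, "grip": -0.2},
  ],
  force=28,
)

```text
time: 11.85
tool_pos: [0.5207, 0.167, 0.0362]
tool_rot: [-3.141, 0.0, 1.571]
contact_force: [-3.1, 0.5, 5.0]
opening: 0.0639
```

Emit:
apply_moves(
  plan=[
    {"tx": 0.0, "ty": 0, "tz": -0.005, "yaw": 0, "grip": -0.2},
    {"tx": 0.0, "ty": 0, "tz": -0.02, "yaw": 0, "grip": -0.2},
    {"tx": 0.0, "ty": 0, "tz": -0.045, "yaw": 0, "grip": -0.2},
    {"tx": 0.0, "ty": 0, "tz": -0.07, "yaw": 0, "grip": -0.2},
    {"tx": 0.0, "ty": 0, "tz": -0.08, "yaw": 0, "grip": -0.2},
    {"tx": 0.0, "ty": 0, "tz": -0.08, "yaw": 0, "grip": -0.2},
  ],
)

```text
time: 12.6
tool_pos: [0.5213, 0.167, 0.1163]
tool_rot: [3.14, -0.0, 1.571]
contact_force: [0.3, -1.1, -4.1]
opening: 0.0637
```

```bash
python3 -c "
from h import *
go(*rk(0,-.045),.115,RY)"
```

```text
t 12.6 pos [0.5213 0.167  0.1163] yaw 1.571 -> tx -0.4251 ty -0.0332 tz 0.0013 yaw 0.1810 dist 0.426
```

Emit:
apply_moves(
  plan=[
    {"tx": -0.025, "ty": -0.002, "tz": 0, "yaw": 0.02, "grip": -0.2},
    {"tx": -0.07, "ty": -0.005, "tz": 0, "yaw": 0.05, "grip": -0.2},
    {"tx": -0.12, "ty": -0.009, "tz": 0, "yaw": 0.08, "grip": -0.2},
    {"tx": -0.175, "ty": -0.014, "tz": 0, "yaw": 0.11, "grip": -0.2},
    {"tx": -0.23, "ty": -0.018, "tz": 0, "yaw": 0.14, "grip": -0.2},
    {"tx": -0.285, "ty": -0.022, "tz": 0, "yaw": 0.17, "grip": -0.2},
    {"tx": -0.34, "ty": -0.026, "tz": 0, "yaw": 0.181, "grip": -0.2},
    {"tx": -0.385, "ty": -0.03, "tz": 0, "yaw": 0.181, "grip": -0.2},
  ],
)

```text
time: 13.6
tool_pos: [0.4901, -0.2199, 0.1146]
tool_rot: [-3.14, -0.001, 1.389]
contact_force: [-0.2, -0.6, -3.2]
opening: 0.064
```

Emit:
apply_moves(
  plan=[
    {"tx": -0.025, "ty": 0.003, "tz": 0, "yaw": 0, "grip": -0.2},
    {"tx": -0.038, "ty": 0.004, "tz": 0, "yaw": 0, "grip": -0.2},
    {"tx": -0.038, "ty": 0.004, "tz": 0, "yaw": 0, "grip": -0.2},
    {"tx": -0.038, "ty": 0.004, "tz": 0, "yaw": 0, "grip": -0.2},
  ],
)

```text
time: 14.1
tool_pos: [0.488, -0.2549, 0.1154]
tool_rot: [-3.141, -0.001, 1.391]
contact_force: [0.4, 0.0, -2.6]
opening: 0.0634
```

```bash
python3 -c "
from h import *
p,d=robot.read_camera('top');cv2.imwrite('pics/t5.png',p[:,:,::-1])
go(*rk(0,-.045),.0485,RY)"
```

```text
t 14.15 pos [ 0.4881 -0.2549  0.1155] yaw 1.391 -> tx -0.0032 ty 0.0005 tz 0.0670 yaw 0.0013 dist 0.067
```

View pics/t5.png

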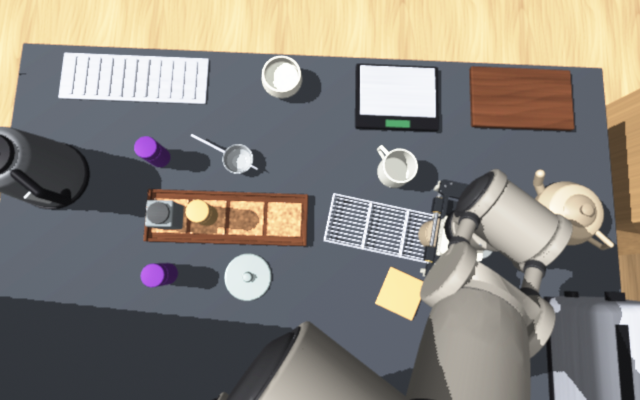

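Emit:
apply_moves(
  plan=[
    {"tx": -0.003, "ty": 0, "tz": 0.02, "yaw": 0, "grip": -0.2},
    {"tx": -0.003, "ty": 0, "tz": 0.04, "yaw": 0, "grip": -0.2},
    {"tx": -0.003, "ty": 0, "tz": 0.055, "yaw": 0, "grip": -0.2},
    {"tx": -0.003, "ty": 0, "tz": 0.063, "yaw": 0, "grip": -0.2},
    {"tx": -0.003, "ty": 0, "tz": 0.066, "yaw": 0, "grip": -0.2},
    {"tx": -0.003, "ty": 0, "tz": 0.067, "yaw": 0, "grip": -0.2},
    {"tx": -0.003, "ty": 0, "tz": 0.068, "yaw": 0, "grip": -0.2},
    {"tx": -0.003, "ty": 0, "tz": 0.068, "yaw": 0, "grip": -0.2},
  ],
)

```text
time: 15.15
tool_pos: [0.4877, -0.2593, 0.048]
tool_rot: [3.141, 0.0, 1.39]
contact_force: [0.3, 0.3, -3.0]
opening: 0.0637
```

Emit:
apply_moves(
  plan=[
    {"tx": 0, "ty": 0, "tz": 0.0005, "yaw": 0, "grip": -0.2},
    {"tx": 0, "ty": 0, "tz": 0.001, "yaw": 0, "grip": -0.2},
    {"tx": 0, "ty": 0, "tz": 0.001, "yaw": 0, "grip": -0.2},
  ],
)

```text
time: 15.52
tool_pos: [0.4875, -0.2591, 0.0467]
tool_rot: [-3.142, 0.0, 1.39]
contact_force: [0.1, 0.5, -3.5]
opening: 0.0638
```

Emit:
apply_moves(
  plan=[
    {"tx": 0, "ty": 0, "tz": 0.0005, "yaw": 0, "grip": -0.2},
    {"tx": 0, "ty": 0, "tz": 0.001, "yaw": 0, "grip": -0.2},
    {"tx": 0, "ty": 0, "tz": 0.001, "yaw": 0, "grip": -0.2},
  ],
)

```text
time: 15.9
tool_pos: [0.4875, -0.2591, 0.0456]
tool_rot: [-3.141, 0.0, 1.39]
contact_force: [-0.2, 1.0, -3.1]
opening: 0.0639
```

Emit:
apply_moves(
  plan=[
    {"tx": 0, "ty": 0, "tz": 0.0005, "yaw": 0, "grip": -0.2},
    {"tx": 0, "ty": 0, "tz": 0.0005, "yaw": 0, "grip": -0.2},
  ],
)

```text
time: 16.15
tool_pos: [0.4876, -0.2591, 0.0453]
tool_rot: [3.141, 0.0, 1.39]
contact_force: [-0.5, -0.0, -2.3]
opening: 0.0636
```

Emit:
apply_moves(
  plan=[
    {"tx": 0, "ty": 0, "tz": 0.0005, "yaw": 0, "grip": -0.2},
    {"tx": 0, "ty": 0, "tz": 0.0005, "yaw": 0, "grip": -0.2},
  ],
)

```text
time: 16.4
tool_pos: [0.4876, -0.2592, 0.0452]
tool_rot: [3.141, 0.0, 1.39]
contact_force: [-2.6, 1.4, 5.6]
opening: 0.0637
```

Emit:
apply_moves(
  plan=[
    {"tx": 0, "ty": 0, "tz": 0.0005, "yaw": 0, "grip": -0.2},
    {"tx": 0, "ty": 0, "tz": 0.0005, "yaw": 0, "grip": -0.2},
  ],
)

```text
time: 16.65
tool_pos: [0.4876, -0.2591, 0.0452]
tool_rot: [3.141, 0.0, 1.39]
contact_force: [-2.5, 3.0, 9.4]
opening: 0.0638
```

Contact; release and retreat.

Emit:
apply_moves(
  plan=[
    {"tx": 0, "ty": 0, "tz": 0, "yaw": 0, "grip": 0.55},
    {"tx": 0, "ty": 0, "tz": 0, "yaw": 0, "grip": 0.9},
    {"tx": 0, "ty": 0, "tz": 0, "yaw": 0, "grip": 0.9},
    {"tx": 0, "ty": 0, "tz": -0.02, "yaw": 0, "grip": 0.9},
    {"tx": 0, "ty": 0, "tz": -0.06, "yaw": 0, "grip": 0.9},
    {"tx": 0, "ty": 0, "tz": -0.1, "yaw": 0, "grip": 0.9},
    {"tx": 0, "ty": 0, "tz": -0.14, "yaw": 0, "grip": 0.9},
    {"tx": 0, "ty": 0, "tz": -0.14, "yaw": 0, "grip": 0.9},
  ],
)

```text
time: 17.65
tool_pos: [0.4891, -0.2601, 0.1874]
tool_rot: [3.135, 0.003, 1.39]
contact_force: [-0.2, 0.7, -0.1]
opening: 0.087
```

```bash
python3 -c "
from h import *
go(.5258,.254,.17,np.pi/2)"
```

```text
t 17.65 pos [ 0.4891 -0.2601  0.1874] yaw 1.39 -> tx 0.5124 ty -0.0564 tz 0.0174 yaw -0.1810 dist 0.516
```

Emit:
apply_moves(
  plan=[
    {"tx": 0.06, "ty": -0.007, "tz": 0, "yaw": -0.02, "grip": 1},
    {"tx": 0.12, "ty": -0.013, "tz": 0, "yaw": -0.05, "grip": 1},
    {"tx": 0.18, "ty": -0.02, "tz": 0, "yaw": -0.08, "grip": 1},
    {"tx": 0.24, "ty": -0.026, "tz": 0, "yaw": -0.11, "grip": 1},
    {"tx": 0.3, "ty": -0.033, "tz": 0, "yaw": -0.14, "grip": 1},
    {"tx": 0.36, "ty": -0.04, "tz": 0, "yaw": -0.17, "grip": 1},
    {"tx": 0.42, "ty": -0.046, "tz": 0, "yaw": -0.181, "grip": 1},
    {"tx": 0.48, "ty": -0.052, "tz": 0, "yaw": -0.181, "grip": 1},
  ],
)

```text
time: 18.65
tool_pos: [0.5222, 0.2242, 0.1828]
tool_rot: [-3.14, 0.001, 1.571]
contact_force: [1.2, 0.3, 1.7]
opening: 0.0917
```

```bash
python3 -c "
from h import *
p=rect('top',.082,.12,.488,-.258);cv2.imwrite('pics/t6.png',p[:,:,::-1])
go(.5258,.254,.17,np.pi/2)"
```

```text
top [ 488.4 -258.8] [61.4 61.5] 44.2 ztop 0.0911 rack frame [ 0.0004 -0.0456]
t 18.7 pos [0.5219 0.2312 0.1828] yaw 1.575 -> tx 0.0228 ty 0.0040 tz 0.0128 yaw 0.0037 dist 0.026
```

View pics/t6.png

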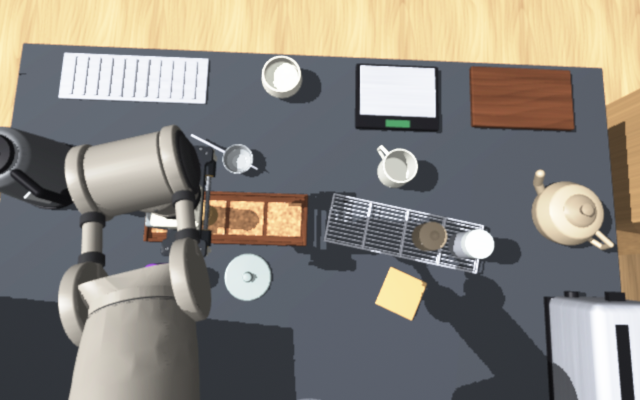

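Emit:
apply_moves(
  plan=[
    {"tx": 0.023, "ty": 0.004, "tz": 0, "yaw": 0, "grip": 1},
    {"tx": 0.023, "ty": 0.004, "tz": 0, "yaw": 0, "grip": 1},
    {"tx": 0.023, "ty": 0.004, "tz": 0, "yaw": 0, "grip": 1},
  ],
)

```text
time: 19.08
tool_pos: [0.5264, 0.2447, 0.1833]
tool_rot: [-3.14, 0.001, 1.571]
contact_force: [0.1, -0.9, -0.1]
opening: 0.0917
```

```bash
python3 -c "
from h import *
p=rect('wrist',.1,.12,.5255,.254,.042);cv2.imwrite('pics/w6.png',p[:,:,::-1])
go(.5258,.254,.05,np.pi/2)
for n in ('top','scene'):
  W,m=cloud(n,np.load(f'pics/{n}0.npy'))
  for z in (.03,.1,.15,.2,.25):
    S=W[m&(W[...,2]>z)&(W[...,1]>.41)&(W[...,1]<.75)&(W[...,0]>.4)&(W[...,0]<.75)]
    if len(S): print(n,z,len(S),S.min(0).round(3),S.max(0).round(3))
"
```

```text
wrist [526.4 254.5] [48.5 49.4] 52.4 ztop 0.1103 rack frame [-0.0546  0.4661]
t 19.12 pos [0.5266 0.2444 0.1836] yaw 1.57 -> tx 0.0096 ty -0.0008 tz 0.1336 yaw -0.0007 dist 0.134
top 0.03 5127 [0.529 0.521 0.03 ] [0.685 0.648 0.216]
top 0.1 3955 [0.529 0.521 0.1  ] [0.679 0.648 0.216]
top 0.15 2770 [0.53  0.523 0.15 ] [0.673 0.634 0.216]
top 0.2 996 [0.539 0.529 0.2  ] [0.662 0.618 0.216]
scene 0.03 3378 [0.529 0.516 0.03 ] [0.689 0.705 0.228]
scene 0.1 2294 [0.529 0.516 0.1  ] [0.682 0.705 0.228]
scene 0.15 1463 [0.531 0.517 0.15 ] [0.68  0.705 0.228]
scene 0.2 483 [0.54  0.524 0.2  ] [0.675 0.703 0.228]
```

View pics/w6.png

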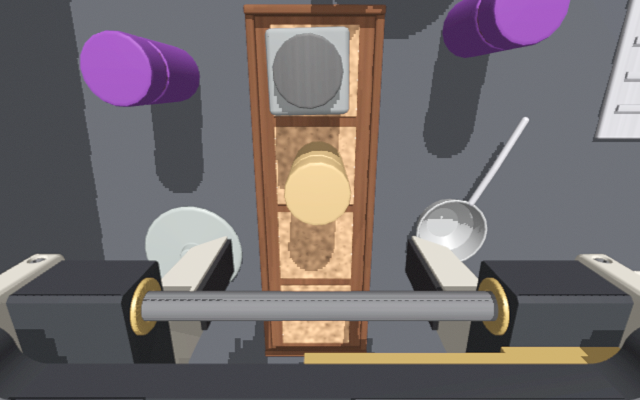

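Emit:
apply_moves(
  plan=[
    {"tx": 0.0095, "ty": 0, "tz": 0.03, "yaw": 0, "grip": 1},
    {"tx": 0.0095, "ty": 0, "tz": 0.065, "yaw": 0, "grip": 1},
    {"tx": 0.0095, "ty": 0, "tz": 0.1, "yaw": 0, "grip": 1},
    {"tx": 0.0095, "ty": 0, "tz": 0.125, "yaw": 0, "grip": 1},
    {"tx": 0.0095, "ty": 0, "tz": 0.134, "yaw": 0, "grip": 1},
    {"tx": 0.0095, "ty": 0, "tz": 0.134, "yaw": 0, "grip": 1},
  ],
)

```text
time: 19.88
tool_pos: [0.5269, 0.2543, 0.0502]
tool_rot: [-3.141, 0.0, 1.57]
contact_force: [-1.1, 0.5, 0.7]
opening: 0.0919
```

Emit:
apply_moves(
  plan=[
    {"tx": 0.0, "ty": 0, "tz": 0, "yaw": 0, "grip": -0.4},
    {"tx": 0.0, "ty": 0, "tz": 0, "yaw": 0, "grip": -0.4},
    {"tx": 0.0, "ty": 0, "tz": 0, "yaw": 0, "grip": -0.4},
    {"tx": 0.0, "ty": 0, "tz": 0, "yaw": 0, "grip": -0.4},
    {"tx": 0.0, "ty": 0, "tz": 0, "yaw": 0, "grip": -0.4},
  ],
  force=20,
)

```text
time: 20.5
tool_pos: [0.5266, 0.2549, 0.0503]
tool_rot: [-3.141, 0.0, 1.571]
contact_force: [-0.6, 0.0, 1.7]
opening: 0.0494
```

Emit:
apply_moves(
  plan=[
    {"tx": 0.0, "ty": 0, "tz": -0.005, "yaw": 0, "grip": -0.4},
    {"tx": 0.0, "ty": 0, "tz": -0.02, "yaw": 0, "grip": -0.4},
    {"tx": 0.0, "ty": 0, "tz": -0.045, "yaw": 0, "grip": -0.4},
    {"tx": 0.0, "ty": 0, "tz": -0.07, "yaw": 0, "grip": -0.4},
    {"tx": 0.0, "ty": 0, "tz": -0.08, "yaw": 0, "grip": -0.4},
    {"tx": 0.0, "ty": 0, "tz": -0.08, "yaw": 0, "grip": -0.4},
  ],
)

```text
time: 21.25
tool_pos: [0.5271, 0.255, 0.131]
tool_rot: [3.14, -0.0, 1.571]
contact_force: [0.0, 0.1, -2.1]
opening: 0.05
```

```bash
python3 -c "
from h import *
go(*rk(0,.045),.13,RY)"
```

```text
t 21.25 pos [0.5271 0.255  0.131 ] yaw 1.571 -> tx -0.4246 ty -0.0228 tz 0.0010 yaw 0.1810 dist 0.425
```

Emit:
apply_moves(
  plan=[
    {"tx": -0.025, "ty": -0.001, "tz": 0, "yaw": 0.02, "grip": -0.4},
    {"tx": -0.07, "ty": -0.004, "tz": 0, "yaw": 0.05, "grip": -0.4},
    {"tx": -0.12, "ty": -0.007, "tz": 0, "yaw": 0.08, "grip": -0.4},
    {"tx": -0.175, "ty": -0.01, "tz": 0, "yaw": 0.11, "grip": -0.4},
    {"tx": -0.23, "ty": -0.013, "tz": 0, "yaw": 0.14, "grip": -0.4},
    {"tx": -0.285, "ty": -0.016, "tz": 0, "yaw": 0.17, "grip": -0.4},
    {"tx": -0.34, "ty": -0.019, "tz": 0, "yaw": 0.181, "grip": -0.4},
    {"tx": -0.385, "ty": -0.021, "tz": 0, "yaw": 0.181, "grip": -0.4},
  ],
)

```text
time: 22.25
tool_pos: [0.5049, -0.132, 0.1292]
tool_rot: [-3.14, -0.0, 1.389]
contact_force: [0.7, -0.2, -2.4]
opening: 0.0496
```

Emit:
apply_moves(
  plan=[
    {"tx": -0.025, "ty": 0.003, "tz": 0, "yaw": 0, "grip": -0.4},
    {"tx": -0.039, "ty": 0.005, "tz": 0, "yaw": 0, "grip": -0.4},
    {"tx": -0.039, "ty": 0.005, "tz": 0, "yaw": 0, "grip": -0.4},
    {"tx": -0.039, "ty": 0.005, "tz": 0, "yaw": 0, "grip": -0.4},
  ],
)

```text
time: 22.75
tool_pos: [0.5036, -0.1682, 0.1299]
tool_rot: [-3.141, -0.001, 1.391]
contact_force: [-0.4, 0.7, -1.9]
opening: 0.0496
```

```bash
python3 -c "
from h import *
go(*rk(0,.045),.0625,RY)"
```

```text
t 22.75 pos [ 0.5036 -0.1682  0.1299] yaw 1.391 -> tx -0.0012 ty 0.0010 tz 0.0674 yaw 0.0009 dist 0.067
```

Emit:
apply_moves(
  plan=[
    {"tx": 0, "ty": 0.001, "tz": 0.02, "yaw": 0, "grip": -0.4},
    {"tx": 0, "ty": 0.001, "tz": 0.04, "yaw": 0, "grip": -0.4},
    {"tx": 0, "ty": 0.001, "tz": 0.055, "yaw": 0, "grip": -0.4},
    {"tx": 0, "ty": 0.001, "tz": 0.063, "yaw": 0, "grip": -0.4},
    {"tx": 0, "ty": 0.001, "tz": 0.066, "yaw": 0, "grip": -0.4},
    {"tx": 0, "ty": 0.001, "tz": 0.067, "yaw": 0, "grip": -0.4},
    {"tx": 0, "ty": 0.001, "tz": 0.068, "yaw": 0, "grip": -0.4},
    {"tx": 0, "ty": 0.001, "tz": 0.068, "yaw": 0, "grip": -0.4},
  ],
)

```text
time: 23.75
tool_pos: [0.5048, -0.1696, 0.0625]
tool_rot: [3.141, 0.0, 1.39]
contact_force: [-0.2, -0.5, -2.3]
opening: 0.0497
```

Emit:
apply_moves(
  plan=[
    {"tx": 0, "ty": 0, "tz": 0.0005, "yaw": 0, "grip": -0.4},
    {"tx": 0, "ty": 0, "tz": 0.001, "yaw": 0, "grip": -0.4},
    {"tx": 0, "ty": 0, "tz": 0.0015, "yaw": 0, "grip": -0.4},
    {"tx": 0, "ty": 0, "tz": 0.0015, "yaw": 0, "grip": -0.4},
  ],
)

```text
time: 24.25
tool_pos: [0.5047, -0.1695, 0.0607]
tool_rot: [-3.142, 0.0, 1.39]
contact_force: [-0.5, 0.2, -1.5]
opening: 0.0496
```

Emit:
apply_moves(
  plan=[
    {"tx": 0, "ty": 0, "tz": 0.0005, "yaw": 0, "grip": -0.4},
    {"tx": 0, "ty": 0, "tz": 0.0005, "yaw": 0, "grip": -0.4},
  ],
)

```text
time: 24.5
tool_pos: [0.5047, -0.1695, 0.0602]
tool_rot: [-3.141, 0.0, 1.39]
contact_force: [-0.8, 0.9, -1.7]
opening: 0.0496
```

Emit:
apply_moves(
  plan=[
    {"tx": 0, "ty": 0, "tz": 0.0005, "yaw": 0, "grip": -0.4},
    {"tx": 0, "ty": 0, "tz": 0.0005, "yaw": 0, "grip": -0.4},
  ],
)

```text
time: 24.75
tool_pos: [0.5047, -0.1695, 0.0597]
tool_rot: [3.142, 0.0, 1.39]
contact_force: [0.3, 0.1, -2.4]
opening: 0.0498
```

Emit:
apply_moves(
  plan=[
    {"tx": 0, "ty": 0, "tz": 0.0005, "yaw": 0, "grip": -0.4},
    {"tx": 0, "ty": 0, "tz": 0.0005, "yaw": 0, "grip": -0.4},
  ],
)

```text
time: 25.0
tool_pos: [0.5047, -0.1695, 0.0593]
tool_rot: [3.141, 0.0, 1.39]
contact_force: [0.2, -0.1, -0.9]
opening: 0.0494
```

Emit:
apply_moves(
  plan=[
    {"tx": 0, "ty": 0, "tz": 0.0005, "yaw": 0, "grip": -0.4},
    {"tx": 0, "ty": 0, "tz": 0.0005, "yaw": 0, "grip": -0.4},
  ],
)

```text
time: 25.25
tool_pos: [0.5047, -0.1696, 0.0592]
tool_rot: [3.141, 0.0, 1.39]
contact_force: [-2.0, 1.0, 5.6]
opening: 0.0497
```

Emit:
apply_moves(
  plan=[
    {"tx": 0, "ty": 0, "tz": 0, "yaw": 0, "grip": 0.3},
    {"tx": 0, "ty": 0, "tz": 0, "yaw": 0, "grip": 0.7},
    {"tx": 0, "ty": 0, "tz": 0, "yaw": 0, "grip": 0.7},
    {"tx": 0, "ty": 0, "tz": -0.02, "yaw": 0, "grip": 0.7},
    {"tx": 0, "ty": 0, "tz": -0.06, "yaw": 0, "grip": 0.7},
    {"tx": 0, "ty": 0, "tz": -0.1, "yaw": 0, "grip": 0.7},
    {"tx": 0, "ty": 0, "tz": -0.13, "yaw": 0, "grip": 0.7},
    {"tx": 0, "ty": 0, "tz": -0.13, "yaw": 0, "grip": 0.7},
  ],
)

```text
time: 26.25
tool_pos: [0.5059, -0.1701, 0.191]
tool_rot: [3.137, 0.002, 1.39]
contact_force: [0.5, 0.5, -0.5]
opening: 0.078
```

```bash
python3 -c "
from h import *
go(.5195,.3395,.18,np.pi/2)"
```

```text
t 26.25 pos [ 0.5059 -0.1701  0.191 ] yaw 1.39 -> tx 0.5037 ty -0.0784 tz 0.0110 yaw -0.1810 dist 0.510
```

Emit:
apply_moves(
  plan=[
    {"tx": 0.06, "ty": -0.009, "tz": 0, "yaw": -0.02, "grip": 1},
    {"tx": 0.12, "ty": -0.018, "tz": 0, "yaw": -0.05, "grip": 1},
    {"tx": 0.18, "ty": -0.028, "tz": 0, "yaw": -0.08, "grip": 1},
    {"tx": 0.24, "ty": -0.037, "tz": 0, "yaw": -0.11, "grip": 1},
    {"tx": 0.3, "ty": -0.046, "tz": 0, "yaw": -0.14, "grip": 1},
    {"tx": 0.36, "ty": -0.056, "tz": 0, "yaw": -0.17, "grip": 1},
    {"tx": 0.42, "ty": -0.066, "tz": 0, "yaw": -0.181, "grip": 1},
    {"tx": 0.48, "ty": -0.075, "tz": 0, "yaw": -0.181, "grip": 1},
  ],
)

```text
time: 27.25
tool_pos: [0.5166, 0.3179, 0.1871]
tool_rot: [-3.14, 0.001, 1.571]
contact_force: [0.8, -0.2, 0.1]
opening: 0.0919
```

Emit:
apply_moves(
  plan=[
    {"tx": 0.023, "ty": 0.0, "tz": 0, "yaw": 0, "grip": 1},
    {"tx": 0.023, "ty": 0.0, "tz": 0, "yaw": 0, "grip": 1},
    {"tx": 0.023, "ty": 0.0, "tz": 0, "yaw": 0, "grip": 1},
  ],
)

```text
time: 27.62
tool_pos: [0.517, 0.3382, 0.1876]
tool_rot: [-3.14, 0.001, 1.57]
contact_force: [0.1, 0.2, 0.4]
opening: 0.0916
```

```bash
python3 -c "
from h import *
rect('top',.11,.14,.504,-.169)
p=rect('wrist',.08,.12,.5195,.3395,.042);cv2.imwrite('pics/w7.png',p[:,:,::-1])
go(.5195,.3395,.048,np.pi/2)
"
```

```text
top [ 505.7 -168.3] [47.6 48. ] 0.7 ztop 0.1183 rack frame [0.0011 0.0465]
wrist [520.  339.6] [58.  57.3] 1.2 ztop 0.1054 rack frame [-0.0762  0.5487]
t 27.73 pos [0.5175 0.3378 0.1883] yaw 1.569 -> tx 0.0017 ty 0.0020 tz 0.1403 yaw -0.0015 dist 0.140
```

View pics/w7.png

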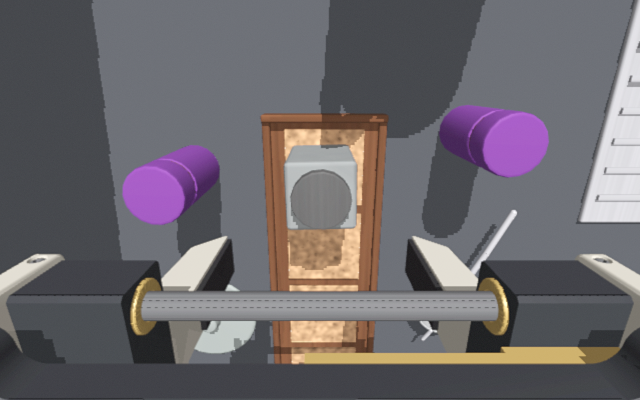

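Emit:
apply_moves(
  plan=[
    {"tx": 0.002, "ty": 0.002, "tz": 0.03, "yaw": -0.018, "grip": 1},
    {"tx": 0.002, "ty": 0.002, "tz": 0.065, "yaw": -0.018, "grip": 1},
    {"tx": 0.002, "ty": 0.002, "tz": 0.1, "yaw": -0.018, "grip": 1},
    {"tx": 0.002, "ty": 0.002, "tz": 0.13, "yaw": -0.018, "grip": 1},
    {"tx": 0.002, "ty": 0.002, "tz": 0.138, "yaw": -0.018, "grip": 1},
    {"tx": 0.002, "ty": 0.002, "tz": 0.138, "yaw": -0.018, "grip": 1},
  ],
)

```text
time: 28.48
tool_pos: [0.5197, 0.3406, 0.051]
tool_rot: [3.142, 0.0, 1.588]
contact_force: [0.7, -1.3, 0.6]
opening: 0.0918
```

Emit:
apply_moves(
  plan=[
    {"tx": 0.0, "ty": 0, "tz": 0, "yaw": 0, "grip": -0.2},
    {"tx": 0.0, "ty": 0, "tz": 0, "yaw": 0, "grip": -0.2},
    {"tx": 0.0, "ty": 0, "tz": 0, "yaw": 0, "grip": -0.2},
    {"tx": 0.0, "ty": 0, "tz": 0, "yaw": 0, "grip": -0.2},
    {"tx": 0.0, "ty": 0, "tz": 0, "yaw": 0, "grip": -0.2},
  ],
  force=22,
)

```text
time: 29.1
tool_pos: [0.5193, 0.3413, 0.051]
tool_rot: [3.141, -0.0, 1.589]
contact_force: [-1.8, -0.8, 3.4]
opening: 0.0581
```

Emit:
apply_moves(
  plan=[
    {"tx": 0.0, "ty": 0, "tz": -0.005, "yaw": 0, "grip": -0.2},
    {"tx": 0.0, "ty": 0, "tz": -0.02, "yaw": 0, "grip": -0.2},
    {"tx": 0.0, "ty": 0, "tz": -0.045, "yaw": 0, "grip": -0.2},
    {"tx": 0.0, "ty": 0, "tz": -0.07, "yaw": 0, "grip": -0.2},
    {"tx": 0.0, "ty": 0, "tz": -0.08, "yaw": 0, "grip": -0.2},
    {"tx": 0.0, "ty": 0, "tz": -0.08, "yaw": 0, "grip": -0.2},
  ],
)

```text
time: 29.85
tool_pos: [0.5196, 0.3413, 0.1314]
tool_rot: [3.14, -0.001, 1.589]
contact_force: [-0.1, -0.8, -2.0]
opening: 0.0582
```

```bash
python3 -c "
from h import *
go(*rk(0,.135),.13,RY)"
```

```text
t 29.85 pos [0.5196 0.3413 0.1314] yaw 1.589 -> tx -0.4222 ty -0.0067 tz 0.0014 yaw 0.1990 dist 0.422
```

Emit:
apply_moves(
  plan=[
    {"tx": -0.025, "ty": 0, "tz": 0, "yaw": 0.02, "grip": -0.2},
    {"tx": -0.07, "ty": -0.001, "tz": 0, "yaw": 0.05, "grip": -0.2},
    {"tx": -0.12, "ty": -0.002, "tz": 0, "yaw": 0.08, "grip": -0.2},
    {"tx": -0.175, "ty": -0.003, "tz": 0, "yaw": 0.11, "grip": -0.2},
    {"tx": -0.23, "ty": -0.004, "tz": 0, "yaw": 0.14, "grip": -0.2},
    {"tx": -0.285, "ty": -0.005, "tz": 0, "yaw": 0.17, "grip": -0.2},
    {"tx": -0.34, "ty": -0.006, "tz": 0, "yaw": 0.199, "grip": -0.2},
    {"tx": -0.38, "ty": -0.006, "tz": 0, "yaw": 0.199, "grip": -0.2},
  ],
)

```text
time: 30.85
tool_pos: [0.5193, -0.0411, 0.1297]
tool_rot: [-3.14, 0.0, 1.388]
contact_force: [0.2, 1.0, -2.4]
opening: 0.058
```

Emit:
apply_moves(
  plan=[
    {"tx": -0.025, "ty": 0.004, "tz": 0, "yaw": 0, "grip": -0.2},
    {"tx": -0.04, "ty": 0.007, "tz": 0, "yaw": 0, "grip": -0.2},
    {"tx": -0.04, "ty": 0.007, "tz": 0, "yaw": 0, "grip": -0.2},
    {"tx": -0.04, "ty": 0.007, "tz": 0, "yaw": 0, "grip": -0.2},
  ],
)

```text
time: 31.35
tool_pos: [0.5197, -0.0785, 0.1304]
tool_rot: [-3.141, -0.0, 1.391]
contact_force: [-0.0, 0.9, -1.7]
opening: 0.0579
```

```bash
python3 -c "
from h import *
go(*rk(0,.1365),.063,RY)
p,d=robot.read_camera('scene');cv2.imwrite('pics/s8.png',p[150:300,100:360,::-1].repeat(2,0).repeat(2,1))"
```

```text
t 31.35 pos [ 0.5197 -0.0785  0.1304] yaw 1.391 -> tx -0.0008 ty 0.0012 tz 0.0674 yaw 0.0007 dist 0.067
```

View pics/s8.png

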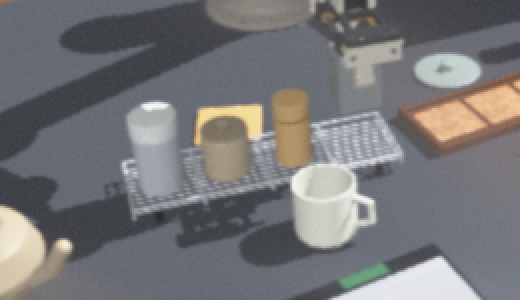

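Emit:
apply_moves(
  plan=[
    {"tx": 0, "ty": 0.001, "tz": 0.02, "yaw": 0, "grip": -0.2},
    {"tx": 0, "ty": 0.001, "tz": 0.04, "yaw": 0, "grip": -0.2},
    {"tx": 0, "ty": 0.001, "tz": 0.055, "yaw": 0, "grip": -0.2},
    {"tx": 0, "ty": 0.001, "tz": 0.063, "yaw": 0, "grip": -0.2},
    {"tx": 0, "ty": 0.001, "tz": 0.066, "yaw": 0, "grip": -0.2},
    {"tx": 0, "ty": 0.001, "tz": 0.067, "yaw": 0, "grip": -0.2},
    {"tx": 0, "ty": 0.001, "tz": 0.068, "yaw": 0, "grip": -0.2},
    {"tx": 0, "ty": 0.001, "tz": 0.068, "yaw": 0, "grip": -0.2},
  ],
)

```text
time: 32.4
tool_pos: [0.521, -0.0798, 0.063]
tool_rot: [3.141, 0.0, 1.39]
contact_force: [-0.1, -0.3, -1.3]
opening: 0.0581
```

Emit:
apply_moves(
  plan=[
    {"tx": 0, "ty": 0, "tz": 0.0005, "yaw": 0, "grip": -0.2},
    {"tx": 0, "ty": 0, "tz": 0.001, "yaw": 0, "grip": -0.2},
    {"tx": 0, "ty": 0, "tz": 0.001, "yaw": 0, "grip": -0.2},
  ],
)

```text
time: 32.78
tool_pos: [0.5208, -0.0797, 0.0617]
tool_rot: [-3.142, 0.0, 1.39]
contact_force: [-0.1, -0.7, -1.1]
opening: 0.0579
```

Emit:
apply_moves(
  plan=[
    {"tx": 0, "ty": 0, "tz": 0.0005, "yaw": 0, "grip": -0.2},
    {"tx": 0, "ty": 0, "tz": 0.0005, "yaw": 0, "grip": -0.2},
  ],
)

```text
time: 33.02
tool_pos: [0.5208, -0.0797, 0.0611]
tool_rot: [-3.142, 0.0, 1.39]
contact_force: [-0.4, -0.1, -1.6]
opening: 0.0578
```

Emit:
apply_moves(
  plan=[
    {"tx": 0, "ty": 0, "tz": 0.0005, "yaw": 0, "grip": -0.2},
    {"tx": 0, "ty": 0, "tz": 0.0005, "yaw": 0, "grip": -0.2},
  ],
)

```text
time: 33.28
tool_pos: [0.5208, -0.0797, 0.0606]
tool_rot: [-3.142, 0.0, 1.39]
contact_force: [-0.0, -0.1, -1.4]
opening: 0.0577
```

Emit:
apply_moves(
  plan=[
    {"tx": 0, "ty": 0, "tz": 0.0005, "yaw": 0, "grip": -0.2},
    {"tx": 0, "ty": 0, "tz": 0.0005, "yaw": 0, "grip": -0.2},
  ],
)

```text
time: 33.52
tool_pos: [0.5208, -0.0797, 0.0602]
tool_rot: [-3.142, 0.0, 1.39]
contact_force: [-0.3, -0.3, -1.4]
opening: 0.0578
```

Emit:
apply_moves(
  plan=[
    {"tx": 0, "ty": 0, "tz": 0.0005, "yaw": 0, "grip": -0.2},
    {"tx": 0, "ty": 0, "tz": 0.0005, "yaw": 0, "grip": -0.2},
  ],
)

```text
time: 33.78
tool_pos: [0.5209, -0.0797, 0.06]
tool_rot: [3.141, 0.0, 1.39]
contact_force: [-1.2, 1.0, 2.9]
opening: 0.0581
```

Emit:
apply_moves(
  plan=[
    {"tx": 0, "ty": 0, "tz": 0, "yaw": 0, "grip": 0.45},
    {"tx": 0, "ty": 0, "tz": 0, "yaw": 0, "grip": 0.85},
    {"tx": 0, "ty": 0, "tz": 0, "yaw": 0, "grip": 0.85},
    {"tx": 0, "ty": 0, "tz": -0.02, "yaw": 0, "grip": 0.85},
    {"tx": 0, "ty": 0, "tz": -0.06, "yaw": 0, "grip": 0.85},
    {"tx": 0, "ty": 0, "tz": -0.1, "yaw": 0, "grip": 0.85},
    {"tx": 0, "ty": 0, "tz": -0.14, "yaw": 0, "grip": 0.85},
    {"tx": 0, "ty": 0, "tz": -0.14, "yaw": 0, "grip": 0.85},
  ],
)

```text
time: 34.78
tool_pos: [0.5225, -0.0802, 0.2029]
tool_rot: [3.135, 0.001, 1.39]
contact_force: [0.3, -0.4, -0.8]
opening: 0.085
```

Emit:
apply_moves(
  plan=[
    {"tx": 0.06, "ty": 0, "tz": -0.01, "yaw": 0, "grip": 0.85},
    {"tx": 0.12, "ty": 0, "tz": -0.02, "yaw": 0, "grip": 0.85},
    {"tx": 0.18, "ty": 0, "tz": -0.02, "yaw": 0, "grip": 0.85},
    {"tx": 0.22, "ty": 0, "tz": -0.02, "yaw": 0, "grip": 0.85},
    {"tx": 0.22, "ty": 0, "tz": -0.02, "yaw": 0, "grip": 0.85},
    {"tx": 0.22, "ty": 0, "tz": -0.02, "yaw": 0, "grip": 0.85},
  ],
)

```text
time: 35.52
tool_pos: [0.5599, 0.1361, 0.2186]
tool_rot: [-3.14, 0.001, 1.39]
contact_force: [-1.3, -1.0, 0.4]
opening: 0.0848
```

```bash
python3 -c "
from h import *
for n,dy,lo in (('sq',.135,.09),('wood',.045,.11),('stone',-.045,.08),('steel',-.135,.115)):
  print(n);x,y=rk(0,dy);rect('top',lo,.15,x,y);p=rect('scene',lo,.15,x,y)
print('mug');rect('top',.065,.1,.65,-.19,.05);
cv2.imwrite('pics/s9.png',p[100:300,100:420,::-1].repeat(2,0).repeat(2,1))
p,d=robot.read_camera('top');cv2.imwrite('pics/t9.png',p[:,:,::-1])
"
```

```text
sq
top [521.3 -80.7] [58.2 58. ] 79.8 ztop 0.1115 rack frame [0.0008 0.1354]
scene [523.7 -84.1] [60.8 62.8] 77.8 ztop 0.106 rack frame [0.0037 0.1325]
wood
top [ 505.6 -167.9] [47.3 48.2] 2.0 ztop 0.1179 rack frame [0.001  0.0468]
scene [ 505.7 -174.2] [50.8 48.6] 27.2 ztop 0.1183 rack frame [0.0022 0.0407]
stone
top [ 488.7 -259. ] [61.7 62.4] 19.8 ztop 0.091 rack frame [ 0.0007 -0.0459]
scene [ 489.9 -263.2] [60.8 66.7] 58.7 ztop 0.0909 rack frame [ 0.0027 -0.0497]
steel
top [ 471.7 -344.9] [60.2 60.7] 33.7 ztop 0.1298 rack frame [-0.0005 -0.1334]
scene [ 472.4 -348.9] [61.9 62. ] 30.4 ztop 0.1296 rack frame [ 0.001  -0.1372]
mug
top [ 647.8 -189.9] [79.6 79.5] 87.2 ztop 0.075 rack frame [0.1448 0.0508]
```

View pics/s9.png

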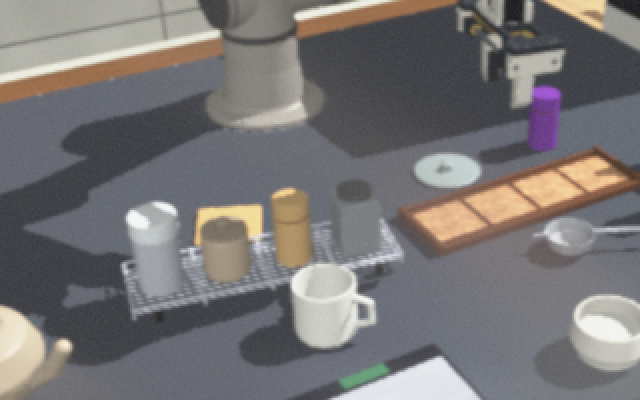

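View pics/t9.png

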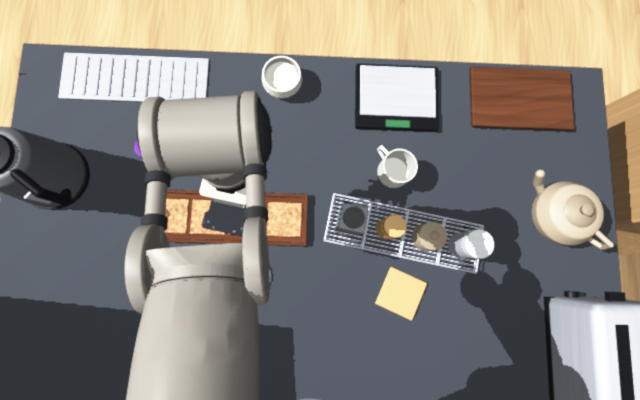

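All four caddies stand upright in the middle of their places, the order is kept, and the mug hasn't moved. Handing in.

```bash
python3 -c "
from cell import robot
print(robot.hand_in())"
```

```text
the job is handed in; nothing more can be done
None
```

All four caddies are in the wire rack in their original left-to-right order: square, wooden, stoneware, steel. I handed the job in at about 36 s, and the hand-in gave no verdict.

- **Handling:** I gripped each caddy front to back and lowered it in steps of 0.5 to 1 mm until the wrist sensed contact. The force readings at set-down were 10 N or less.
- **Position:** In the last top-camera check, every caddy was within about 2 mm of the middle of its place. The tops were at heights that fit the caddies standing flat on the rack floor.
- **Disagreement:** The scene camera put the caddies about 3 to 6 mm further toward the robot's right than the top camera did. That is well inside the 17 mm limit.
- **Mug:** It stands upright. The top camera puts its centre about 1 mm from where it measured at the start, which is within measurement error.
- **Purple look-alikes:** I did not touch either one.
- **Arm:** It ended above the tray, touching nothing.

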